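# Unpack the nugget organiser onto the hook rack

### The arm

A 7-joint arm with a two-finger parallel gripper is mounted at the origin on the work surface. World frame = base frame: x ahead of the robot, y to its left, z up, the work surface at z = 0. Lengths are in m, angles in rad, forces in N, time in s.
With the tool pointing down it reaches from about 0.425 to 1.025 m from the base axis. Payload 9.4 kg.
Tool frame: the origin (TCP) lies at the very end of the fingers, on their centre line; the grasp point (between the pads) lies 19 mm behind it; z points along the fingers, y is the line along which they close (so a half turn about z gives the same grasp; the last joint's range is limited). The gripper opens to 93 mm and grips with 3 to 60 N. Pads are 15 mm wide; open, the fingers measure 128 mm over their backs; the gripper's body (75 mm by 188 mm) begins 65 mm behind the grasp point.
Start: joints at [-1.243, 0.599, -0.003, 1.599, 0.002, 0.943, -0.08], TCP at [0.286, 0.666, 0.219] pointing down, gripper open.
Joint ranges: [-2.57, 2.57], [-0.35, 1.97], [-1.29, 1.29], [0.11, 2.56], [-1.05, 4.19], [0.11, 1.86], [-2.63, 2.63]. Speed limits (rad/s): [2.22, 2.22, 3.01, 3.01, 3.14, 3.14, 3.14].

### API

Orientations are given as a rotation vector (axis times angle).
In Python, from rig import manip gives the robot as it stands.
- The arm moves only by the tool apply_moves, never from a script. Its argument "steps" is a list of rows, each an object with "turn": the turn, a rotation vector about the world's x, y, z normalised to -1 to 1, where 1 is 90 degrees, a list of three; "delta_pos": the shift along the world's x, y, z normalised to -1 to 1, where 1 is 100 mm, a list of three; "jaw": the closure, from -1 (fully open) to 1 (shut), so that 0 is half open. A call has 1 to 12 rows; each row is the pose to reach, as a shift and turn from the pose commanded when the call began; what a row does not reach only later rows make up. A row lasts 1/10 s, in which the tool goes at most 50 mm and 8.59 degrees, less where a joint would pass 70% of its speed; a pose out of reach is approached as far as the arm can. A call with a number of a shift or a turn outside -1 to 1 is refused whole. A call with a gripper value outside its range is refused whole. The fingers move at their own pace and stop on an object; the grip force is fixed at half the most. Time passes only in rows, so rows that repeat a pose let the fingers close. It gives the time, the measured TCP pose, the force, the opening and the grip force at its end, in the units of the state.
- manip.read_state(): the state, without advancing time (a new reading comes with each control period).
- manip.get_image(name): name is "side" or "top" or "wrist"; returns (picture, depth): 480x640x3 uint8, blue, green, red; 480x640 float32, m along the optical axis (not along the pixel's ray), 0 where there is no reading.
- manip.get_calibration(name): a dict with "fx", "fy", "cx", "cy" (pixels), "view" (4x4, takes a point from world to camera coordinates); the wrist camera has in their place "tool_from_camera" (4x4, takes a point from camera to tool coordinates, whose origin is the TCP and whose axes are the flange's). Camera axes: x right, y up, looking along -z (the intrinsics and any distortion apply to the point x, -y, -z); pixel columns grow to the right and rows downward; lengths in m; the calibration is good to about 2 mm. A picture is of the moment at which its call begins: read the wrist's pose just before it. get_calibration takes no time and is no camera call.
- manip.job_done(): hands the job in; it is judged then, once.
Trained networks look in the newest picture that a camera, given by its name, has taken for a name from the list of things; names that differ only in an ending like _2 or _b are one class to them, and where a whole thing is asked for, a point or a joint stands for the part that bears it (a point fixed in the world has none). Each returns a list of dicts, best first, with "conf" (0 to 1); they miss things now and then, are a little off and sometimes report something else, mostly with a low value. They report only what shows in the picture. A call takes as long as a camera call. They do not tell look-alikes from the thing itself.
- manip.search_frame(name, camera): "position" ([column, row] as shares, 0 to 1, of the picture: columns of its width, rows of its height, amid what is visible of it).
- manip.silhouettes(name, camera): "pixels" (480x640 bool, what is visible of it) and "position" ([column, row] as shares, 0 to 1, of the picture: columns of its width, rows of its height, amid what is visible of it).
- manip.landmark_of(name, camera): "position" ([column, row] as shares, 0 to 1, of the picture: columns of its width, rows of its height: a listed point, or the origin of a listed thing).
The state is a dict: "clock": time; "joint_pos": joint angles; "joint_vel": joint speeds; "effort": joint torques, N m; "position": TCP position; "orientation": TCP orientation; "contact_force": force on the tool from outside, world axes, zero at the start; "wrist_torque": the same for the moment, N m; "gripper_width": opening from 0.0 (shut) to 1.0 (fully open); "gripper_force": force on a finger pad.
Only numpy, scipy, OpenCV 4.12 (cv2) and the standard library are available. Lean on these libraries where they do the work, as an engineer would, in place of code of your own. Each camera call takes 0.05 s, during which the arm holds its last target. There are 200 camera calls.

### The job

The glass nugget bins were brought to the bench in their organiser, held down by the red cap, and nobody remembers whether its thread is right- or left-hand: feel which way it loosens, unscrew it, lift it off and put it in the aluminium dish. Then lift each bin that has a handle straight out of its pocket and hang it by the handle on the rack, one to a hook, keeping the bins upright so that nothing spills. Leave the other things on the bench where they are.

Things in the scene. Friction and masses are not known exactly. Their poses are not given: they have to be found in the camera images.
- frame: Wooden organiser block, 190 x 190 x 35 mm, fixed to the bench. Origin: centre of its underside, x and y along its sides, z up. Four square pockets (58 mm wide, 30 mm deep, floor 5 mm above the bench) centred at x, y = +-58 mm.
- stud (a point): Foot of the 21 mm tall steel stud in the middle of the frame's top face, 35 mm above the bench, axes of the frame. The cap's thread on it may be right- or left-hand: this differs from run to run and nothing shows it. The tightening way the cap binds hard after 4 to 15 degrees; the loosening way it goes lightly, without rising, and lifts off once turned 65 to 115 degrees from the frame's x axis.
- cap: Red hold-down cap, 97 mm tall, 0.2 to 0.4 kg. Origin: centre of its lower edge, on its axis, z up. Skirt 48 mm across, with a tab out to 33 mm; disc 108 mm across 23 to 29 mm up, which overlaps the bins' inner corners and keeps them down; neck 24 mm across. Screwed on, its origin is at the stud's foot and its x axis within 5 degrees of the frame's x axis.
- cap_wing (a point): Middle of the wing grip on top of the cap, 79 mm above the cap's origin, axes of the cap. The wing is 60 mm long (along y), 16 mm thick (along x) and 36 mm tall, 61 to 97 mm above the cap's origin; a white band marks its +y half.
- dish: Loose aluminium dish, open on top, 120 (x) x 100 (y) x 22 mm, walls and floor 4 mm, 0.5 kg. Origin: centre of its underside, z up. The cap stands in it on its skirt, its disc above the dish's walls.
- rack: Steel hook rack fixed to the bench: a 12 mm rail along its y axis, 190 mm up, on posts at y = +-200 mm. Origin: on the bench under the middle of the rail, z up. Four brass hooks (8 mm rod) at y = -135, -45, 45, 135 mm run level from the rail to -x for 102 mm, then turn up; the tip ends 120 mm from the rail, 22 mm above the rod's axis.
- hook1 (a point): Point on top of the level arm of the hook at y = -135 mm of the rack, 50 mm from the rail, 194 mm above the bench; same axes as the rack (the hook points to -x).
- hook2 (a point): Point on top of the level arm of the hook at y = -45 mm of the rack, 50 mm from the rail, 194 mm above the bench; same axes as the rack (the hook points to -x).
- hook3 (a point): Point on top of the level arm of the hook at y = 45 mm of the rack, 50 mm from the rail, 194 mm above the bench; same axes as the rack (the hook points to -x).
- hook4 (a point): Point on top of the level arm of the hook at y = 135 mm of the rack, 50 mm from the rail, 194 mm above the bench; same axes as the rack (the hook points to -x).
- bin1: Blue bin of glass nuggets (stuck fast) with a handle; may be absent. Open on top, 56 x 56 x 52 mm, about 0.17 kg, in a pocket with 1 mm to spare each side. Origin: centre of its underside, z up. On top of the handle a grip tab 34 mm (y) x 12 mm (x), 110 to 155 mm above the origin.
- bin1_eye (a point): Underside, at the middle, of the top bar (102 to 110 mm up) of the blue bin's handle: where a hook bears. Axes of the bin, 102 mm above its origin. The handle is an upright frame in the y-z plane, 12 mm thick, with a window under the bar 44 mm wide and 50 mm tall, through which a hook passes along x.
- bin2: Green bin of glass nuggets (stuck fast) with a handle; may be absent. Open on top, 56 x 56 x 52 mm, about 0.17 kg, in a pocket with 1 mm to spare each side. Origin: centre of its underside, z up. On top of the handle a grip tab 34 mm (y) x 12 mm (x), 110 to 155 mm above the origin.
- bin2_eye (a point): Underside, at the middle, of the top bar (102 to 110 mm up) of the green bin's handle: where a hook bears. Axes of the bin, 102 mm above its origin. The handle is an upright frame in the y-z plane, 12 mm thick, with a window under the bar 44 mm wide and 50 mm tall, through which a hook passes along x.
- bin3: Yellow bin of glass nuggets (stuck fast) with a handle; may be absent. Open on top, 56 x 56 x 52 mm, about 0.17 kg, in a pocket with 1 mm to spare each side. Origin: centre of its underside, z up. On top of the handle a grip tab 34 mm (y) x 12 mm (x), 110 to 155 mm above the origin.
- bin3_eye (a point): Underside, at the middle, of the top bar (102 to 110 mm up) of the yellow bin's handle: where a hook bears. Axes of the bin, 102 mm above its origin. The handle is an upright frame in the y-z plane, 12 mm thick, with a window under the bar 44 mm wide and 50 mm tall, through which a hook passes along x.
- bin4: Orange bin of glass nuggets (stuck fast) with a handle; may be absent. Open on top, 56 x 56 x 52 mm, about 0.17 kg, in a pocket with 1 mm to spare each side. Origin: centre of its underside, z up. On top of the handle a grip tab 34 mm (y) x 12 mm (x), 110 to 155 mm above the origin.
- bin4_eye (a point): Underside, at the middle, of the top bar (102 to 110 mm up) of the orange bin's handle: where a hook bears. Axes of the bin, 102 mm above its origin. The handle is an upright frame in the y-z plane, 12 mm thick, with a window under the bar 44 mm wide and 50 mm tall, through which a hook passes along x.
- tape: Roll of yellow tape, 84 mm across, 20 mm tall, lying flat; bystander. Origin: centre of its underside.
- jar: Amber glass jar, 64 mm across, 85 mm tall; bystander. Origin: centre of its underside.
- driver: Screwdriver lying on the bench; about 200 mm long along its x; bystander.
- spool: Spool of solder standing on end, 56 mm across, 50 mm tall; bystander. Origin: centre of its underside.
- plain_bin: Grey bin without a handle, 56 x 56 x 52 mm, filled with brass bits, standing on the bench; bystander. Origin: centre of its underside.
- tin: Open steel tin 76 mm across, 50 mm tall; bystander. Origin: centre of its underside.
Mind the look-alikes: they are no part of the job. What is meant by the cap is not black, and is the smaller of those in its own colour.

How it is judged:
On the way:
1. the cap has been unscrewed and lifted off the stud (z of cap in the frame of frame above 0.065 m), for 0.2 s.
At the end, for the whole second after the job is handed in: The cap lies in the dish (its origin within the dish's outline and below 60 mm above its underside); every handled bin present hangs on a hook (eye within 40 mm of the point on the hook, upright within 0.35 rad, at rest), one to a hook (x of cap in the frame of dish between -0.056 and 0.056 m and y of cap in the frame of dish between -0.046 and 0.046 m and z of cap in the frame of dish between -0.005 and 0.06 m and (distance between bin1_eye and hook1 below 0.04 m or distance between bin1_eye and hook2 below 0.04 m or distance between bin1_eye and hook3 below 0.04 m or distance between bin1_eye and hook4 below 0.04 m) and angle between each of bin1, bin2, bin3, bin4's own z axis and vertical below 0.35 rad and linear speed of each of bin1, bin2, bin3, bin4, cap below 0.05 m/s and (distance between bin2_eye and hook1 below 0.04 m or distance between bin2_eye and hook2 below 0.04 m or distance between bin2_eye and hook3 below 0.04 m or distance between bin2_eye and hook4 below 0.04 m) and (distance between bin3_eye and hook1 below 0.04 m or distance between bin3_eye and hook2 below 0.04 m or distance between bin3_eye and hook3 below 0.04 m or distance between bin3_eye and hook4 below 0.04 m) and (distance between bin4_eye and hook1 below 0.04 m or distance between bin4_eye and hook2 below 0.04 m or distance between bin4_eye and hook3 below 0.04 m or distance between bin4_eye and hook4 below 0.04 m)); the robot touches nothing.
It fails at once if a handled bin tipped more than 0.7 rad (spilled) (angle between any of bin1, bin2, bin3, bin4's own z axis and vertical above 0.7 rad).
It fails at once if one of the other things on the bench moved by more than 40 mm (distance of any of tape, jar, driver, spool, plain_bin, tin from where it was at the start of the episode above 0.04 m).
Of pin_a, pin_b only 1 to 1 are there at a start; the rules pass over those that are not, and their reading is None.
Of bin1, bin2, bin3, bin4 only 3 to 4 are there at a start; the rules pass over those that are not, and their reading is None.
At some moment in a run one of dish may be knocked a few centimetres aside while the robot is not near it.
It also fails if it takes over 210 s, if anything falls off the work surface, if the arm or the gripper's body presses on something with over 40 N, if the wrist force passes 120 N, or if a joint passes its speed limit or range.

## Working session

There is one attempt and no reset: what is moved stays moved. The work goes in short steps, Python scripts to look and compute and a tool call to move; the robot and the scene stay as the last step left them, time stands still between calls to the robot, and variables do not carry over. Pictures are saved under pics/ and viewed, at most 14 in all, crops included, and the job is handed in when it is done.

Besides the shell and the picture viewer there is one more tool, called after ">>>" as name([rows], argument=value, ...), one row to a line, values as JSON. apply_moves: Moves the arm, as the interface text tells. Scaled input: -1 to 1 covers 100 mm each way for a shift and 90 degrees each way for a turn. Its arguments: {"type":"object","properties":{"steps":{"type":"array"}},"required":["steps"]}

```bash
mkdir -p pics; ls
cat > h.py <<'E'
import numpy as np, cv2
from rig import manip
from scipy.spatial.transform import Rotation as R
def cloud(cam, img=None):
    st=manip.read_state(); im,d=manip.get_image(cam); c=manip.get_calibration(cam)
    v,u=np.mgrid[0:480,0:640]
    P=np.stack([(u-c['cx'])/c['fx']*d, -(v-c['cy'])/c['fy']*d, -d, np.ones_like(d)],-1)
    if 'view' in c: T=np.linalg.inv(np.array(c['view']))
    else:
        B=np.eye(4); B[:3,:3]=R.from_rotvec(st['orientation']).as_matrix(); B[:3,3]=st['position']
        T=B@np.array(c['tool_from_camera'])
    W=(P@T.T)[...,:3]; W[d==0]=np.nan
    return im,d,W
E
python3 - <<'E'
from h import *
print(manip.read_state())
for c in ['top','side','wrist']:
    im,d,W=cloud(c); cv2.imwrite(f'pics/{c}0.png',im); np.save(f'pics/{c}0.npy',W)
    k=manip.get_calibration(c); print(c,{a:(np.round(b,3).tolist()) for a,b in k.items()})
for n in ['frame','cap','cap_wing','stud','dish','rack','hook1','bin1_eye','bin2_eye','bin3_eye','bin4_eye']:
    print(n,[( [round(r['position'][0]*640),round(r['position'][1]*480)],round(r['conf'],2)) for r in manip.landmark_of(n,'top')])
E
```

```text
pics
{'clock': 0.0, 'joint_pos': array([-1.24273459,  0.60010793, -0.00254131,  1.6000966 ,  0.00179221,
        0.94290062, -0.07979111]), 'joint_vel': array([ 0.00155101,  0.00060615,  0.00301694,  0.00192573,  0.00091619,
       -0.00058194, -0.00053631]), 'effort': array([ 1.39465387e-04, -7.65095615e+01,  1.49652220e+00, -2.52372372e+01,
       -5.25915180e-02,  1.68953184e-02,  1.69500840e-04]), 'position': array([0.28533401, 0.66597796, 0.2177843 ]), 'orientation': array([-6.31338262e-01, -3.07732608e+00,  2.35698082e-03]), 'contact_force': array([0.79250791, 0.10736862, 0.40523528]), 'wrist_torque': array([-0.02410889,  0.06841704, -0.0305697 ]), 'gripper_force': 0.0, 'gripper_width': 0.9955749963549974}
top {'fx': 542.0, 'fy': 542.0, 'cx': 315.239, 'cy': 231.537, 'view': [[-0.017, -1.0, 0.009, 0.046], [0.991, -0.015, 0.131, -0.569], [-0.131, 0.011, 0.991, -1.34], [0.0, 0.0, 0.0, 1.0]]}
side {'fx': 464.616, 'fy': 464.616, 'cx': 322.313, 'cy': 240.404, 'view': [[0.968, -0.25, 0.014, -0.526], [0.181, 0.739, 0.648, -0.213], [-0.173, -0.625, 0.761, -1.186], [0.0, 0.0, 0.0, 1.0]]}
wrist {'fx': 368.995, 'fy': 368.995, 'cx': 320.117, 'cy': 237.244, 'tool_from_camera': [[-0.001, 0.963, 0.269, 0.074], [1.0, 0.001, 0.001, 0.001], [0.001, 0.269, -0.963, -0.166], [0.0, 0.0, 0.0, 1.0]]}
frame []
cap [([260, 247], 0.87), ([207, 167], 0.78), ([183, 266], 0.78)]
cap_wing [([198, 162], 0.96), ([257, 241], 0.75), ([173, 267], 0.7)]
stud []
dish [([348, 280], 0.66)]
rack [([159, 215], 0.24)]
hook1 [([516, 236], 0.96), ([477, 218], 0.83), ([435, 213], 0.66), ([261, 246], 0.47)]
bin1_eye [([279, 269], 0.69)]
bin2_eye [([289, 224], 0.92), ([281, 152], 0.28), ([419, 307], 0.18)]
bin3_eye [([240, 215], 0.84), ([476, 219], 0.71)]
bin4_eye [([230, 266], 0.84)]
```

View pics/top0.png

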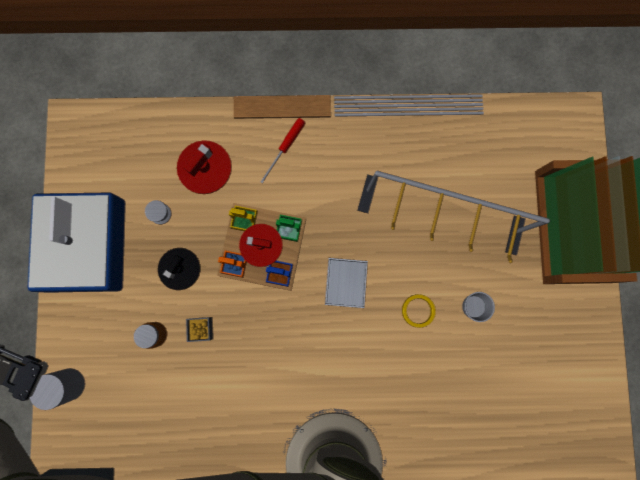

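View pics/side0.png

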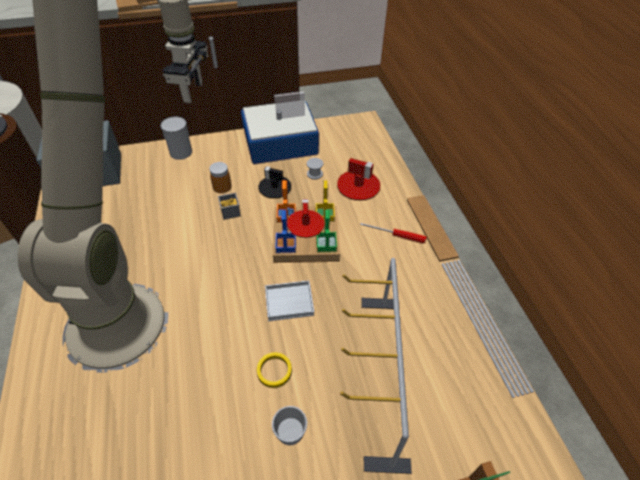

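Cap candidates in the top view: the small red one on the organiser (260,245), a larger red one (204,167) and a black one (179,269). I choose (260,245). All four bins are present (yellow 242,217; green 289,228; orange 231,264; blue 279,273). The dish is at (347,283), and the rack hooks run from (397,228) to (510,258).

Run:
```python
from h import *
im=cv2.imread('pics/top0.png'); W=np.load('pics/top0.npy')
cv2.imwrite('pics/crop1.png',cv2.resize(im[190:300,205:320],None,fx=5,fy=5,interpolation=cv2.INTER_CUBIC))
hsv=cv2.cvtColor(im,cv2.COLOR_BGR2HSV)
def rect(m,name):
    P=W[m]; P=P[~np.isnan(P).any(1)]
    r=cv2.minAreaRect(P[:,:2].astype(np.float32)); print(name,len(P),np.round(r[0],4),np.round(r[1],4),round(r[2],1),'z',np.round(np.percentile(P[:,2],[5,50,95]),3)); return r
box=np.zeros((480,640),bool); box[195:300,210:315]=1
z=W[...,2]
# frame: top at z .035 
def big(m):
    n,l,s,c=cv2.connectedComponentsWithStats(m.astype(np.uint8)); return l==1+np.argmax(s[1:,4])
rect(big(box&(z>.02)),'frame all')
rect(big(box&(z>.028)&(z<.042)),'frame top')
red=((hsv[...,0]<6)|(hsv[...,0]>174))&(hsv[...,1]>150)&(hsv[...,2]>60)
m=box&red
rect(big(m&(z>.05)&(z<.075)),'disc'); rect(big(box&(z>.105)&(z<.14)&red),'wing top')
r=W[box&(z>.115)&(z<.145)&(np.hypot(W[...,0]-W[245,260,0],W[...,1]-W[245,260,1])<.045)]
q=cv2.minAreaRect(r[:,:2].astype(np.float32)); print('wing',len(r),q)
wb=box&(hsv[...,1]<60)&(hsv[...,2]>130)&(z>.1); print('white',wb.sum(),np.nanmean(W[wb],0))
b2=np.zeros_like(box); b2[250:315,320:375]=1
rect(big(b2&(z>.002)&(hsv[...,1]<90)),'dish')
b3=np.zeros_like(box); b3[165:270,355:560]=1
mr=b3&(z>.17)&(z<.24)
brass=mr&(hsv[...,1]>100); ste=mr&(hsv[...,1]<60)
rect(ste,'rail')
n,l,s,c=cv2.connectedComponentsWithStats(brass.astype(np.uint8))
for i in range(1,n):
    if s[i,4]>15: rect(l==i,'hook')
lo={'yellow':(22,34),'green':(45,85),'orange':(8,17),'blue':(95,130)}
for k,(a,b) in lo.items():
    mm=box&(hsv[...,0]>=a)&(hsv[...,0]<=b)&(hsv[...,1]>150)&(z>.08); 
    if mm.sum()>5: rect(mm,k)
    mm&=z>.145
    if mm.sum()>5: rect(mm,k+' tab')
```

```text
frame all 5599 [0.5364 0.174 ] [0.191  0.1907] 77.7 z [0.031 0.043 0.156]
frame top 1608 [0.5365 0.1738] [0.1906 0.1907] 77.7 z [0.03  0.035 0.04 ]
disc 1205 [0.5354 0.174 ] [0.1053 0.1036] 40.7 z [0.059 0.064 0.068]
wing top 134 [0.5345 0.1655] [0.0432 0.0166] 79.3 z [0.114 0.131 0.135]
wing 185 ((0.5359872579574585, 0.17349062860012054), (0.059433773159980774, 0.016689442098140717), 79.50389099121094)
white 30 [0.54008372 0.1939907  0.13169711]
dish 1450 [ 0.4413 -0.039 ] [0.1015 0.1227] 83.7 z [0.002 0.005 0.023]
rail 906 [ 0.6246 -0.2961] [0.4108 0.0133] 73.2 z [0.189 0.194 0.198]
hook 167 [ 0.604  -0.1491] [0.0082 0.1122] 73.2 z [0.189 0.193 0.208]
hook 177 [ 0.5798 -0.2354] [0.0089 0.1158] 72.8 z [0.187 0.193 0.209]
hook 179 [ 0.5523 -0.321 ] [0.0088 0.1137] 72.8 z [0.189 0.194 0.208]
hook 181 [ 0.5266 -0.407 ] [0.0088 0.1135] 72.6 z [0.188 0.193 0.208]
yellow 174 [0.6047 0.2179] [0.0559 0.0126] 76.5 z [0.102 0.144 0.163]
yellow tab 86 [0.6047 0.2179] [0.0343 0.0125] 75.9 z [0.151 0.159 0.164]
green 157 [0.5801 0.1044] [0.0553 0.0127] 77.8 z [0.108 0.146 0.163]
green tab 79 [0.5802 0.1048] [0.0323 0.0123] 78.3 z [0.151 0.16  0.165]
orange 138 [0.4917 0.2427] [0.0565 0.0121] 77.6 z [0.103 0.156 0.164]
orange tab 79 [0.4914 0.2426] [0.0342 0.0117] 76.0 z [0.155 0.159 0.164]
blue 124 [0.4666 0.1291] [0.0552 0.0115] 77.3 z [0.111 0.157 0.162]
blue tab 74 [0.4665 0.1294] [0.0338 0.0113] 76.3 z [0.155 0.16  0.163]
```

View pics/crop1.png

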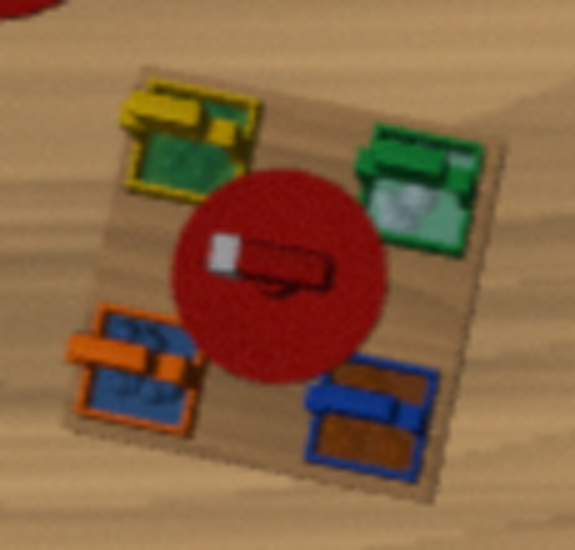

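The crop confirms the choice: it is the smaller red cap on the organiser, with its white band toward +y and the wing at about 79.5°. I now approach above it.

>>> apply_moves([
  {"turn": [0,0,-0.4],"delta_pos": [0.25,-0.5,0.4],"jaw": -0.1},
  {"turn": [0,0,-0.859],"delta_pos": [0.5,-1,0.4],"jaw": -0.1},
  {"turn": [0,0,-0.859],"delta_pos": [0.5,-1,0.4],"jaw": -0.1},
  {"turn": [0,0,-0.859],"delta_pos": [0.5,-1,0.4],"jaw": -0.1},
  {"turn": [0,0,-0.859],"delta_pos": [0.5,-1,0.4],"jaw": -0.1},
  {"turn": [0,0,-0.859],"delta_pos": [0.5,-1,0.4],"jaw": -0.1},
  {"turn": [0,0,-0.859],"delta_pos": [0.5,-1,0.4],"jaw": -0.1},
  {"turn": [0,0,-0.859],"delta_pos": [0.5,-1,0.4],"jaw": -0.1},
  {"turn": [0,0,-0.859],"delta_pos": [0.5,-1,0.4],"jaw": -0.1},
  {"turn": [0,0,-0.859],"delta_pos": [0.5,-1,0.4],"jaw": -0.1},
  {"turn": [0,0,-0.859],"delta_pos": [0.5,-1,0.4],"jaw": -0.1},
])

```text
clock: 1.8
position: [0.3353, 0.5665, 0.2586]
orientation: [2.411, 2.014, 0.0]
contact_force: [0.0, -0.4, -0.0]
gripper_width: 0.551
gripper_force: 0.0
```

>>> apply_moves([
  {"turn": [0,0,0],"delta_pos": [0.25,-0.5,0],"jaw": -0.1},
  {"turn": [0,0,0],"delta_pos": [0.5,-1,0],"jaw": -0.1},
  {"turn": [0,0,0],"delta_pos": [0.5,-1,0],"jaw": -0.1},
])

```text
clock: 2.1
position: [0.3888, 0.4608, 0.2592]
orientation: [2.416, 2.004, -0.0]
contact_force: [-0.1, 0.0, -0.2]
gripper_width: 0.547
gripper_force: 0.0
```

>>> apply_moves([
  {"turn": [0,0,0],"delta_pos": [0.25,-0.5,0],"jaw": -0.1},
  {"turn": [0,0,0],"delta_pos": [0.5,-1,0],"jaw": -0.1},
  {"turn": [0,0,0],"delta_pos": [0.5,-1,0],"jaw": -0.1},
])

```text
clock: 2.4
position: [0.4382, 0.3611, 0.2593]
orientation: [2.417, 2.004, 0.001]
contact_force: [-0.3, 0.3, 1.1]
gripper_width: 0.546
gripper_force: 0.0
```

>>> apply_moves([
  {"turn": [0,0,0],"delta_pos": [0.25,-0.5,0],"jaw": -0.1},
  {"turn": [0,0,0],"delta_pos": [0.5,-1,0],"jaw": -0.1},
  {"turn": [0,0,0],"delta_pos": [0.5,-1,0],"jaw": -0.1},
])

```text
clock: 2.7
position: [0.4878, 0.2615, 0.2592]
orientation: [2.417, 2.004, 0.001]
contact_force: [-0.9, 0.7, -0.0]
gripper_width: 0.551
gripper_force: 0.0
```

>>> apply_moves([
  {"turn": [0,0,0],"delta_pos": [0.25,-0.5,0],"jaw": -0.1},
  {"turn": [0,0,0],"delta_pos": [0.507,-0.925,0],"jaw": -0.1},
  {"turn": [0,0,0],"delta_pos": [0.507,-0.925,0],"jaw": -0.1},
  {"turn": [0,0,0],"delta_pos": [0.507,-0.925,0],"jaw": -0.1},
])

```text
clock: 3.1
position: [0.5369, 0.1731, 0.2587]
orientation: [2.416, 2.008, 0.0]
contact_force: [0.4, 0.6, -0.0]
gripper_width: 0.545
gripper_force: 0.0
```

Run:
```python
from h import *
s=manip.read_state(); print(s['joint_pos'].round(2), s['wrist_torque'].round(2))
im,d,W=cloud('wrist'); cv2.imwrite('pics/w1.png',im); np.save('pics/w1.npy',W)
z=W[...,2]; c=np.array([.536,.1738]); r=np.hypot(W[...,0]-c[0],W[...,1]-c[1])
m=(z>.118)&(z<.138)&(r<.04); P=W[m]; q=cv2.minAreaRect(P[:,:2].astype(np.float32)); print('wing',m.sum(),q,np.median(P[:,2]))
m=(z>.055)&(z<.07)&(r<.065); P=W[m]; q=cv2.minEnclosingCircle(P[:,:2].astype(np.float32)); print('disc',m.sum(),q)
```

```text
[-0.72  0.38  0.42  1.95 -0.2   0.85 -0.37] [-0.03  0.1   0.01]
wing 1405 ((0.5380167961120605, 0.17354221642017365), (0.06007464602589607, 0.015866268426179886), 79.1212158203125) 0.1317565900081914
disc 7732 ((0.535925567150116, 0.17383092641830444), 0.06495204567909241)
```

View pics/w1.png

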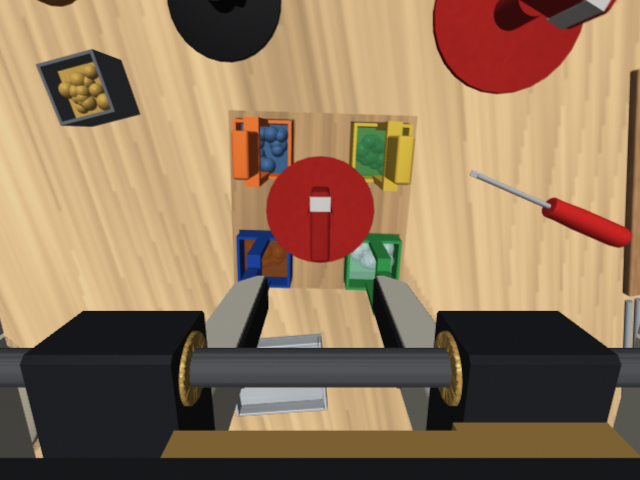

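The wrist view shows the fingers straddling the wing at (320,222), aligned within about 1 mm. I descend and grip.

>>> apply_moves([
  {"turn": [0,0,0],"delta_pos": [0,0,-0.4],"jaw": -0.1},
  {"turn": [0,0,0],"delta_pos": [0,0,-0.8],"jaw": -0.1},
  {"turn": [0,0,0],"delta_pos": [0,0,-1],"jaw": -0.1},
])

```text
clock: 3.45
position: [0.5339, 0.1766, 0.1558]
orientation: [-2.409, -2.013, 0.004]
contact_force: [0.3, -0.1, 0.9]
gripper_width: 0.547
gripper_force: 0.0
```

>>> apply_moves([
  {"turn": [0,0,0],"delta_pos": [0,0,-0.25],"jaw": -0.1},
  {"turn": [0,0,0],"delta_pos": [0,0,-0.45],"jaw": -0.1},
  {"turn": [0,0,0],"delta_pos": [0,0,-0.6],"jaw": -0.1},
  {"turn": [0,0,0],"delta_pos": [0,0,-0.6],"jaw": 1},
  {"turn": [0,0,0],"delta_pos": [0,0,-0.6],"jaw": 1},
  {"turn": [0,0,0],"delta_pos": [0,0,-0.6],"jaw": 1},
  {"turn": [0,0,0],"delta_pos": [0,0,-0.6],"jaw": 1},
  {"turn": [0,0,0],"delta_pos": [0,0,-0.6],"jaw": 1},
  {"turn": [0,0,0],"delta_pos": [0,0,-0.6],"jaw": 1},
  {"turn": [0,0,0],"delta_pos": [0,0,-0.6],"jaw": 1},
])

```text
clock: 4.45
position: [0.5366, 0.1742, 0.0992]
orientation: [2.415, 2.009, 0.002]
contact_force: [-0.4, 0.8, 5.9]
gripper_width: 0.168
gripper_force: 30.0
```

```bash
python3 -c "
from h import *
s=manip.read_state(); print({k:np.round(s[k],3) for k in ('position','orientation','contact_force','wrist_torque','gripper_width','gripper_force','joint_pos')})"
```

```text
{'position': array([0.537, 0.174, 0.099]), 'orientation': array([2.415e+00, 2.009e+00, 2.000e-03]), 'contact_force': array([-0.427,  0.784,  5.939]), 'wrist_torque': array([ 0.131,  0.296, -0.03 ]), 'gripper_width': np.float64(0.168), 'gripper_force': np.float64(29.988), 'joint_pos': array([-0.614,  0.592,  0.294,  2.086, -0.339,  0.508, -0.252])}
```

Gripped. Now I feel the thread with a small + turn.

>>> apply_moves([
  {"turn": [0,0,0.04],"delta_pos": [0,0,0],"jaw": 1},
  {"turn": [0,0,0.08],"delta_pos": [0,0,0],"jaw": 1},
  {"turn": [0,0,0.11],"delta_pos": [0,0,0],"jaw": 1},
  {"turn": [0,0,0.11],"delta_pos": [0,0,0],"jaw": 1},
])

```text
clock: 4.85
position: [0.5366, 0.1738, 0.0992]
orientation: [2.232, 2.211, 0.001]
contact_force: [-0.2, 0.3, 7.4]
gripper_width: 0.172
gripper_force: 30.0
```

```bash
cat > s.py <<'E'
from h import *
s=manip.read_state(); y=R.from_rotvec(s['orientation']).as_matrix()
print({k:np.round(s[k],3).tolist() for k in ('clock','position','contact_force','wrist_torque','gripper_width','gripper_force','joint_pos')},'yaw',np.degrees(np.arctan2(y[1,1],y[0,1])).round(2),'tilt',np.degrees(np.arccos(-y[2,2])).round(2))
E
python3 s.py
```

```text
{'clock': 4.85, 'position': [0.537, 0.174, 0.099], 'contact_force': [-0.246, 0.326, 7.421], 'wrist_torque': [-0.172, 0.335, -0.059], 'gripper_width': 0.172, 'gripper_force': 29.986, 'joint_pos': [-0.581, 0.586, 0.245, 2.084, -0.283, 0.502, -0.136]} yaw -0.55 tilt 0.05
```

Light so far at +10°. I go on to +20° total, past where it would bind.

>>> apply_moves([
  {"turn": [0,0,0.04],"delta_pos": [0,0,0],"jaw": 1},
  {"turn": [0,0,0.08],"delta_pos": [0,0,0],"jaw": 1},
  {"turn": [0,0,0.11],"delta_pos": [0,0,0],"jaw": 1},
  {"turn": [0,0,0.11],"delta_pos": [0,0,0],"jaw": 1},
])

```text
clock: 5.25
position: [0.5371, 0.1729, 0.0992]
orientation: [2.036, 2.392, 0.002]
contact_force: [1.5, -2.2, 5.6]
gripper_width: 0.179
gripper_force: 32.2
```

```bash
python3 s.py
```

```text
{'clock': 5.25, 'position': [0.537, 0.173, 0.099], 'contact_force': [1.461, -2.223, 5.626], 'wrist_torque': [-0.6, -0.033, -0.81], 'gripper_width': 0.179, 'gripper_force': 32.156, 'joint_pos': [-0.548, 0.581, 0.198, 2.082, -0.227, 0.497, -0.021]} yaw 9.19 tilt 0.08
```

It binds at about +19° (torque −0.8 N·m, wing twisting in the pads), so + tightens and it loosens the − way.

>>> apply_moves([
  {"turn": [0,0,-0.06],"delta_pos": [0,0,0],"jaw": 1},
  {"turn": [0,0,-0.13],"delta_pos": [0,0,0],"jaw": 1},
  {"turn": [0,0,-0.2],"delta_pos": [0,0,0],"jaw": 1},
  {"turn": [0,0,-0.27],"delta_pos": [0,0,0],"jaw": 1},
  {"turn": [0,0,-0.34],"delta_pos": [0,0,0],"jaw": 1},
  {"turn": [0,0,-0.41],"delta_pos": [0,0,0],"jaw": 1},
  {"turn": [0,0,-0.48],"delta_pos": [0,0,0],"jaw": 1},
  {"turn": [0,0,-0.55],"delta_pos": [0,0,0],"jaw": 1},
  {"turn": [0,0,-0.55],"delta_pos": [0,0,0],"jaw": 1},
])

```text
clock: 6.15
position: [0.5367, 0.1744, 0.0992]
orientation: [-2.852, -1.318, -0.002]
contact_force: [1.0, 1.6, 6.0]
gripper_width: 0.169
gripper_force: 29.9
```

```bash
python3 s.py
```

```text
{'clock': 6.15, 'position': [0.537, 0.174, 0.099], 'contact_force': [1.007, 1.636, 6.04], 'wrist_torque': [0.239, 0.142, -0.039], 'gripper_width': 0.169, 'gripper_force': 29.905, 'joint_pos': [-0.711, 0.615, 0.442, 2.092, -0.505, 0.537, -0.604]} yaw -40.4 tilt 0.07
```

>>> apply_moves([
  {"turn": [0,0,-0.07],"delta_pos": [0,0,0],"jaw": 1},
  {"turn": [0,0,-0.14],"delta_pos": [0,0,0],"jaw": 1},
  {"turn": [0,0,-0.21],"delta_pos": [0,0,0],"jaw": 1},
  {"turn": [0,0,-0.28],"delta_pos": [0,0,0],"jaw": 1},
  {"turn": [0,0,-0.35],"delta_pos": [0,0,0],"jaw": 1},
  {"turn": [0,0,-0.42],"delta_pos": [0,0,0],"jaw": 1},
  {"turn": [0,0,-0.5],"delta_pos": [0,0,0],"jaw": 1},
  {"turn": [0,0,-0.5],"delta_pos": [0,0,0],"jaw": 1},
])

```text
clock: 6.95
position: [0.5372, 0.1742, 0.0992]
orientation: [-3.139, -0.125, -0.003]
contact_force: [0.6, 1.4, 6.2]
gripper_width: 0.17
gripper_force: 29.9
```

>>> apply_moves([
  {"turn": [0,0,-0.07],"delta_pos": [0,0,0],"jaw": 1},
  {"turn": [0,0,-0.14],"delta_pos": [0,0,0],"jaw": 1},
  {"turn": [0,0,-0.21],"delta_pos": [0,0,0],"jaw": 1},
  {"turn": [0,0,-0.28],"delta_pos": [0,0,0],"jaw": 1},
  {"turn": [0,0,-0.35],"delta_pos": [0,0,0],"jaw": 1},
  {"turn": [0,0,-0.42],"delta_pos": [0,0,0],"jaw": 1},
  {"turn": [0,0,-0.5],"delta_pos": [0,0,0],"jaw": 1},
  {"turn": [0,0,-0.5],"delta_pos": [0,0,0],"jaw": 1},
])

```text
clock: 7.75
position: [0.5374, 0.1738, 0.0992]
orientation: [-2.948, 1.085, -0.003]
contact_force: [1.4, 0.8, 6.8]
gripper_width: 0.174
gripper_force: 29.9
```

```bash
python3 s.py
```

```text
{'clock': 7.75, 'position': [0.537, 0.174, 0.099], 'contact_force': [1.438, 0.85, 6.783], 'wrist_torque': [0.085, -0.203, -0.087], 'gripper_width': 0.174, 'gripper_force': 29.935, 'joint_pos': [-0.964, 0.758, 0.887, 2.106, -0.924, 0.73, -1.735]} yaw -130.43 tilt 0.12
```

>>> apply_moves([
  {"turn": [0,0,0],"delta_pos": [0,0,0.05],"jaw": 1},
  {"turn": [0,0,0],"delta_pos": [0,0,0.1],"jaw": 1},
  {"turn": [0,0,0],"delta_pos": [0,0,0.15],"jaw": 1},
  {"turn": [0,0,0],"delta_pos": [0,0,0.2],"jaw": 1},
  {"turn": [0,0,0],"delta_pos": [0,0,0.2],"jaw": 1},
])

```text
clock: 8.25
position: [0.5354, 0.1743, 0.1191]
orientation: [-2.95, 1.079, 0.003]
contact_force: [0.1, -0.1, -4.2]
gripper_width: 0.173
gripper_force: 29.9
```

It lifts free (about 4 N of weight). I raise it clear of the tabs, then look again at the dish.

>>> apply_moves([
  {"turn": [0,0,0],"delta_pos": [0,0,0.2],"jaw": 1},
  {"turn": [0,0,0],"delta_pos": [0,0,0.5],"jaw": 1},
  {"turn": [0,0,0],"delta_pos": [0,0,0.8],"jaw": 1},
  {"turn": [0,0,0],"delta_pos": [0,0,1],"jaw": 1},
  {"turn": [0,0,0],"delta_pos": [0,0,1],"jaw": 1},
])

```text
clock: 8.75
position: [0.5365, 0.1743, 0.2204]
orientation: [-2.948, 1.078, -0.001]
contact_force: [-0.2, -0.5, -2.7]
gripper_width: 0.169
gripper_force: 29.9
```

>>> apply_moves([
  {"turn": [0,0,0],"delta_pos": [0,0,0.25],"jaw": 1},
  {"turn": [0.0,0,0],"delta_pos": [0,0,0.25],"jaw": 1},
])

```text
clock: 8.95
position: [0.5365, 0.1741, 0.2443]
orientation: [-2.949, 1.079, -0.001]
contact_force: [0.3, 0.1, -3.3]
gripper_width: 0.17
gripper_force: 29.9
```

```bash
python3 s.py
cat > dish.py <<'E'
from h import *
im,d,W=cloud('top'); cv2.imwrite('pics/top1.png',im)
hsv=cv2.cvtColor(im,cv2.COLOR_BGR2HSV); z=W[...,2]
m=(z>.002)&(z<.03)&(hsv[...,1]<90)&(np.hypot(W[...,0]-.441,W[...,1]+.039)<.13)
n,l,s,c=cv2.connectedComponentsWithStats(m.astype(np.uint8)); i=1+np.argmax(s[1:,4])
print('dish',s[i],cv2.minAreaRect(W[l==i][:,:2].astype(np.float32)))
E
python3 dish.py
```

```text
{'clock': 8.95, 'position': [0.536, 0.174, 0.244], 'contact_force': [0.28, 0.056, -3.333], 'wrist_torque': [0.029, 0.101, -0.014], 'gripper_width': 0.17, 'gripper_force': 29.95, 'joint_pos': [-1.119, 0.604, 1.124, 1.985, -0.665, 0.981, -1.936]} yaw -130.18 tilt 0.08
dish [ 325  258   43   50 1452] ((0.44183990359306335, -0.03917952999472618), (0.10182952880859375, 0.12253426015377045), 84.65218353271484)
```

The dish hasn't moved. I carry the cap over, unwinding the wrist by +90°.

>>> apply_moves([
  {"turn": [0,0,0.08],"delta_pos": [-0.05,-0.1,0],"jaw": 1},
  {"turn": [0,0,0.17],"delta_pos": [-0.1,-0.25,0],"jaw": 1},
  {"turn": [0,0,0.26],"delta_pos": [-0.15,-0.4,0],"jaw": 1},
  {"turn": [0,0,0.35],"delta_pos": [-0.2,-0.5,0],"jaw": 1},
  {"turn": [0,0,0.44],"delta_pos": [-0.25,-0.6,0],"jaw": 1},
  {"turn": [0,0,0.53],"delta_pos": [-0.3,-0.7,0],"jaw": 1},
  {"turn": [0,0,0.62],"delta_pos": [-0.3,-0.8,0],"jaw": 1},
  {"turn": [0,0,0.71],"delta_pos": [-0.3,-0.9,0],"jaw": 1},
  {"turn": [0,0,0.8],"delta_pos": [-0.3,-1,0],"jaw": 1},
  {"turn": [0,0,0.9],"delta_pos": [-0.3,-1,0],"jaw": 1},
  {"turn": [0,0,1],"delta_pos": [-0.3,-1,0],"jaw": 1},
  {"turn": [0,0,1],"delta_pos": [-0.3,-1,0],"jaw": 1},
])

```text
clock: 10.2
position: [0.5052, 0.074, 0.2423]
orientation: [-2.847, -1.326, 0.003]
contact_force: [-0.1, -0.6, -1.7]
gripper_width: 0.173
gripper_force: 29.9
```

>>> apply_moves([
  {"turn": [0,0,0],"delta_pos": [-0.1,-0.2,0],"jaw": 1},
  {"turn": [0,0,0],"delta_pos": [-0.3,-0.5,0],"jaw": 1},
  {"turn": [0,0,0],"delta_pos": [-0.5,-0.8,0],"jaw": 1},
  {"turn": [0,0,0],"delta_pos": [-0.65,-1,0],"jaw": 1},
  {"turn": [0,0,0],"delta_pos": [-0.65,-1,0],"jaw": 1},
])

```text
clock: 10.7
position: [0.438, -0.0288, 0.2431]
orientation: [-2.854, -1.31, 0.003]
contact_force: [0.3, 0.1, -2.2]
gripper_width: 0.17
gripper_force: 29.9
```

>>> apply_moves([
  {"turn": [0,0,0],"delta_pos": [0,-0.13,0],"jaw": 1},
  {"turn": [0,0,0],"delta_pos": [0,-0.13,-0.3],"jaw": 1},
  {"turn": [0,0,0],"delta_pos": [0,-0.13,-0.7],"jaw": 1},
  {"turn": [0,0,0],"delta_pos": [0,-0.13,-1],"jaw": 1},
  {"turn": [0,0,0],"delta_pos": [0,-0.13,-1],"jaw": 1},
])

```text
clock: 11.2
position: [0.4391, -0.039, 0.1407]
orientation: [-2.85, -1.318, 0.01]
contact_force: [-0.1, -0.4, -1.9]
gripper_width: 0.169
gripper_force: 29.9
```

```bash
python3 s.py;python3 dish.py
```

```text
{'clock': 11.2, 'position': [0.439, -0.039, 0.141], 'contact_force': [-0.149, -0.409, -1.899], 'wrist_torque': [-0.027, 0.104, -0.049], 'gripper_width': 0.169, 'gripper_force': 29.95, 'joint_pos': [-0.419, 0.445, 0.526, 2.325, -0.483, 0.48, -0.203]} yaw -40.35 tilt 0.38
dish [327 258   7  15  36] ((0.48567959666252136, 0.0011679381132125854), (0.012351799756288528, 0.037252165377140045), 83.02001190185547)
```

>>> apply_moves([
  {"turn": [0,0,0],"delta_pos": [0,0,-0.25],"jaw": 1},
  {"turn": [0,0,0],"delta_pos": [0,0,-0.5],"jaw": 1},
  {"turn": [0,0,0],"delta_pos": [0,0,-0.65],"jaw": 1},
  {"turn": [0,0,0],"delta_pos": [0,0,-0.72],"jaw": 1},
  {"turn": [0,0,0],"delta_pos": [0,0,-0.74],"jaw": 1},
  {"turn": [0,0,0],"delta_pos": [0,0,-0.74],"jaw": 1},
])

```text
clock: 11.85
position: [0.4418, -0.0391, 0.0704]
orientation: [2.849, 1.322, 0.002]
contact_force: [-0.6, -0.5, -2.8]
gripper_width: 0.172
gripper_force: 29.9
```

>>> apply_moves([
  {"turn": [0,0,0],"delta_pos": [0,0,-0.02],"jaw": 1},
  {"turn": [0,0,0],"delta_pos": [0,0,-0.03],"jaw": 1},
  {"turn": [0,0,0],"delta_pos": [0,0,-0.03],"jaw": 1},
  {"turn": [0,0,0],"delta_pos": [0,0,-0.03],"jaw": 0},
  {"turn": [0,0,0],"delta_pos": [0,0,-0.03],"jaw": 0},
  {"turn": [0,0,0],"delta_pos": [0,0,-0.03],"jaw": 0},
  {"turn": [0,0,0],"delta_pos": [0,0,-0.03],"jaw": 0},
])

```text
clock: 12.55
position: [0.4413, -0.039, 0.0667]
orientation: [2.849, 1.323, 0.0]
contact_force: [0.5, -0.4, -0.2]
gripper_width: 0.465
gripper_force: 0.0
```

>>> apply_moves([
  {"turn": [0,0,0],"delta_pos": [0,0,0.3],"jaw": 0},
  {"turn": [0,0,0],"delta_pos": [0,0,0.7],"jaw": 0},
  {"turn": [0,0,0],"delta_pos": [0,0,1],"jaw": 0},
  {"turn": [0,0,0],"delta_pos": [0,0,1],"jaw": 0},
])

```text
clock: 12.95
position: [0.4427, -0.0392, 0.1694]
orientation: [2.848, 1.322, 0.007]
contact_force: [-0.4, 1.3, -0.4]
gripper_width: 0.499
gripper_force: 0.0
```

>>> apply_moves([
  {"turn": [0,0,0.07],"delta_pos": [0.1,0.2,0.4],"jaw": 0},
  {"turn": [0,0,0.16],"delta_pos": [0.1,0.5,0.4],"jaw": 0},
  {"turn": [0,0,0.24],"delta_pos": [0.15,0.9,0.4],"jaw": 0},
  {"turn": [0,0,0.3],"delta_pos": [0.2,1,0.4],"jaw": 0},
  {"turn": [0,0,0.3],"delta_pos": [0.2,1,0.4],"jaw": 0},
  {"turn": [0,0,0.3],"delta_pos": [0.2,1,0.4],"jaw": 0},
])

```text
clock: 13.55
position: [0.4607, 0.0603, 0.2061]
orientation: [-2.465, -1.947, 0.002]
contact_force: [0.4, -0.9, -0.0]
gripper_width: 0.498
gripper_force: 0.0
```

```bash
python3 s.py
cat > bins.py <<'E'
import sys
from h import *
cam,name=sys.argv[1],sys.argv[2]
im,d,W=cloud(cam); cv2.imwrite(f'pics/{name}.png',im); hsv=cv2.cvtColor(im,cv2.COLOR_BGR2HSV); z=W[...,2]
B={'yellow':(22,34,.6047,.2179),'green':(45,85,.5802,.1046),'orange':(5,17,.4914,.2426),'blue':(95,130,.4665,.1293)}
for k,(a,b,x,y) in B.items():
    m=(hsv[...,0]>=a)&(hsv[...,0]<=b)&(hsv[...,1]>150)&(z>.148)&(z<.17)&(np.hypot(W[...,0]-x,W[...,1]-y)<.04)
    if m.sum()>10:
        q=cv2.minAreaRect(W[m][:,:2].astype(np.float32)); print(k,m.sum(),np.round(q[0],4),np.round(q[1],4),round(q[2],1),np.median(z[m]).round(4))
E
python3 bins.py wrist w2; python3 dish.py
```

```text
{'clock': 13.55, 'position': [0.461, 0.06, 0.206], 'contact_force': [0.447, -0.859, -0.044], 'wrist_torque': [-0.109, 0.111, 0.004], 'gripper_width': 0.498, 'gripper_force': 0.0, 'joint_pos': [-0.661, 0.344, 0.542, 2.214, -0.29, 0.652, -0.146]} yaw -13.38 tilt 0.06
green 1676 [0.5814 0.1049] [0.0325 0.0121] 77.7 0.1594
blue 1290 [0.469  0.1293] [0.0333 0.0121] 77.0 0.1597
dish [332 296  34  12 143] ((0.39230701327323914, -0.04496479406952858), (0.08531709760427475, 0.027656808495521545), 89.31053924560547)
```

The cap stands in the dish. Next is the blue bin, with its tab at (.468,.129).

>>> apply_moves([
  {"turn": [0,0,0],"delta_pos": [0.05,0.35,0],"jaw": 0},
  {"turn": [0,0,0],"delta_pos": [0.07,0.69,0],"jaw": 0},
  {"turn": [0,0,0],"delta_pos": [0.07,0.69,0],"jaw": 0},
  {"turn": [0,0,0],"delta_pos": [0.07,0.69,-0.4],"jaw": 0},
  {"turn": [0,0,0],"delta_pos": [0.07,0.69,-0.7],"jaw": 0},
  {"turn": [0,0,0],"delta_pos": [0.07,0.69,-0.83],"jaw": 0},
  {"turn": [0,0,0],"delta_pos": [0.07,0.69,-0.83],"jaw": 1},
  {"turn": [0,0,0],"delta_pos": [0.07,0.69,-0.83],"jaw": 1},
  {"turn": [0,0,0],"delta_pos": [0.07,0.69,-0.83],"jaw": 1},
  {"turn": [0,0,0],"delta_pos": [0.07,0.69,-0.83],"jaw": 1},
  {"turn": [0,0,0],"delta_pos": [0.07,0.69,-0.83],"jaw": 1},
  {"turn": [0,0,0],"delta_pos": [0.07,0.69,-0.83],"jaw": 1},
])

```text
clock: 14.85
position: [0.4686, 0.1301, 0.1243]
orientation: [2.462, 1.951, 0.002]
contact_force: [-0.6, -1.1, 7.3]
gripper_width: 0.127
gripper_force: 30.0
```

>>> apply_moves([
  {"turn": [0,0,0],"delta_pos": [0,0,0],"jaw": 1},
  {"turn": [0,0,0],"delta_pos": [0,0,0.05],"jaw": 1},
  {"turn": [0,0,0],"delta_pos": [0,0,0.12],"jaw": 1},
  {"turn": [0,0,0],"delta_pos": [0,0,0.2],"jaw": 1},
  {"turn": [0,0,0],"delta_pos": [0,0,0.3],"jaw": 1},
  {"turn": [0,0,0],"delta_pos": [0,0,0.4],"jaw": 1},
  {"turn": [0,0,0],"delta_pos": [0,0,0.4],"jaw": 1},
])

```text
clock: 15.55
position: [0.4689, 0.1302, 0.1651]
orientation: [2.462, 1.951, 0.004]
contact_force: [0.4, 0.3, -1.0]
gripper_width: 0.128
gripper_force: 30.0
```

```bash
python3 s.py; python3 bins.py side s1
```

```text
{'clock': 15.55, 'position': [0.469, 0.13, 0.165], 'contact_force': [0.38, 0.341, -1.011], 'wrist_torque': [-0.029, 0.094, -0.047], 'gripper_width': 0.128, 'gripper_force': 29.967, 'joint_pos': [-0.737, 0.433, 0.484, 2.211, -0.37, 0.571, -0.207]} yaw -13.19 tilt 0.14
yellow 41 [0.6052 0.2142] [0.0359 0.0086] 75.3 0.1578
green 39 [0.5807 0.1001] [0.0335 0.008 ] 74.9 0.1583
blue 33 [0.4635 0.1053] [0.0171 0.0084] 77.5 0.156
```

>>> apply_moves([
  {"turn": [0,0,-0.01],"delta_pos": [0,0,0.2],"jaw": 1},
  {"turn": [0,0,-0.02],"delta_pos": [0,0,0.5],"jaw": 1},
  {"turn": [0,0,-0.03],"delta_pos": [0,0,0.8],"jaw": 1},
  {"turn": [0,0,-0.04],"delta_pos": [-0.01,-0.1,1],"jaw": 1},
  {"turn": [0,0,-0.04],"delta_pos": [-0.03,-0.3,1.0],"jaw": 1},
  {"turn": [0,0,-0.04],"delta_pos": [-0.05,-0.55,1.0],"jaw": 1},
  {"turn": [0,0,-0.04],"delta_pos": [-0.07,-0.85,1.0],"jaw": 1},
  {"turn": [0,0,-0.04],"delta_pos": [-0.08,-1,1.0],"jaw": 1},
])

```text
clock: 16.4
position: [0.4595, 0.0277, 0.2635]
orientation: [2.524, 1.871, -0.001]
contact_force: [-0.6, 0.5, -2.5]
gripper_width: 0.129
gripper_force: 30.0
```

>>> apply_moves([
  {"turn": [0,0,0],"delta_pos": [-0.03,-0.3,0],"jaw": 1},
  {"turn": [0,0,0],"delta_pos": [-0.05,-0.65,0],"jaw": 1},
  {"turn": [0,0,0],"delta_pos": [-0.08,-1,0],"jaw": 1},
])

```text
clock: 16.7
position: [0.4518, -0.071, 0.2634]
orientation: [-2.521, -1.874, 0.0]
contact_force: [0.0, 0.1, -2.2]
gripper_width: 0.128
gripper_force: 30.0
```

>>> apply_moves([
  {"turn": [0,0,0],"delta_pos": [-0.03,-0.35,0],"jaw": 1},
  {"turn": [0,0,0],"delta_pos": [-0.05,-0.7,0],"jaw": 1},
  {"turn": [0,0,0],"delta_pos": [-0.08,-1,0],"jaw": 1},
])

```text
clock: 17.0
position: [0.4438, -0.1717, 0.2634]
orientation: [-2.523, -1.872, 0.0]
contact_force: [0.7, 0.8, -2.5]
gripper_width: 0.126
gripper_force: 30.0
```

>>> apply_moves([
  {"turn": [0,0,0],"delta_pos": [-0.03,-0.35,0],"jaw": 1},
  {"turn": [0,0,0],"delta_pos": [-0.05,-0.7,0],"jaw": 1},
  {"turn": [0,0,0],"delta_pos": [-0.08,-1,0],"jaw": 1},
])

```text
clock: 17.3
position: [0.4358, -0.2717, 0.2633]
orientation: [-2.522, -1.873, 0.001]
contact_force: [0.9, 0.4, -1.7]
gripper_width: 0.129
gripper_force: 30.0
```

>>> apply_moves([
  {"turn": [0,0,0],"delta_pos": [-0.03,-0.3,0],"jaw": 1},
  {"turn": [0,0,0],"delta_pos": [-0.06,-0.6,0],"jaw": 1},
  {"turn": [0,0,0],"delta_pos": [-0.08,-0.85,0],"jaw": 1},
  {"turn": [0,0,0],"delta_pos": [-0.09,-1,0],"jaw": 1},
  {"turn": [0,0,0],"delta_pos": [-0.09,-1,0],"jaw": 1},
])

```text
clock: 17.8
position: [0.4266, -0.3718, 0.2633]
orientation: [2.524, 1.87, -0.001]
contact_force: [0.5, 0.1, -1.4]
gripper_width: 0.127
gripper_force: 30.0
```

```bash
python3 s.py
python3 - <<'E'
from h import *
im,d,W=cloud('wrist'); cv2.imwrite('pics/w3.png',im); hsv=cv2.cvtColor(im,cv2.COLOR_BGR2HSV); z=W[...,2]
b=(z>.18)&(z<.215)&(hsv[...,1]>100)&(hsv[...,0]>12)&(hsv[...,0]<32)
n,l,s,c=cv2.connectedComponentsWithStats(b.astype(np.uint8))
for i in range(1,n):
    if s[i,4]>80:
        P=W[l==i]; print(s[i,4],cv2.minAreaRect(P[:,:2].astype(np.float32)),np.percentile(P[:,2],[5,50,95]))
E
```

```text
{'clock': 17.8, 'position': [0.427, -0.372, 0.263], 'contact_force': [0.494, 0.138, -1.36], 'wrist_torque': [0.007, 0.086, -0.029], 'gripper_width': 0.127, 'gripper_force': 29.967, 'joint_pos': [0.146, 0.417, 0.668, 1.947, -0.328, 0.887, 0.686]} yaw -16.95 tilt 0.06
2452 ((0.5543647408485413, -0.32200244069099426), (0.00822380743920803, 0.11546550691127777), 73.29258728027344) [0.19118514 0.19346991 0.21003437]
1805 ((0.5282526612281799, -0.40752485394477844), (0.007837396115064621, 0.11535610258579254), 73.25708770751953) [0.19080243 0.1935777  0.20978498]
```

>>> apply_moves([
  {"turn": [0,0,0],"delta_pos": [0,-0.03,-0.1],"jaw": 1},
  {"turn": [0,0,0],"delta_pos": [0,-0.05,-0.24],"jaw": 1},
  {"turn": [0,0,0],"delta_pos": [0.05,-0.065,-0.24],"jaw": 1},
  {"turn": [0,0,0],"delta_pos": [0.2,-0.11,-0.24],"jaw": 1},
  {"turn": [0,0,0],"delta_pos": [0.35,-0.155,-0.24],"jaw": 1},
  {"turn": [0,0,0],"delta_pos": [0.5,-0.2,-0.24],"jaw": 1},
  {"turn": [0,0,0],"delta_pos": [0.6,-0.23,-0.24],"jaw": 1},
])

```text
clock: 18.55
position: [0.4888, -0.3926, 0.2392]
orientation: [-2.521, -1.875, -0.0]
contact_force: [0.3, -0.1, -1.5]
gripper_width: 0.128
gripper_force: 30.0
```

>>> apply_moves([
  {"turn": [0,0,0],"delta_pos": [0.15,-0.045,0],"jaw": 1},
  {"turn": [0,0,0],"delta_pos": [0.3,-0.09,0],"jaw": 1},
  {"turn": [0,0,0],"delta_pos": [0.45,-0.135,0],"jaw": 1},
  {"turn": [0,0,0],"delta_pos": [0.53,-0.16,0],"jaw": 1},
  {"turn": [0,0,0],"delta_pos": [0.53,-0.16,-0.1],"jaw": 1},
  {"turn": [0,0,0],"delta_pos": [0.53,-0.16,-0.2],"jaw": 1},
  {"turn": [0,0,0],"delta_pos": [0.53,-0.16,-0.27],"jaw": 1},
  {"turn": [0,0,0],"delta_pos": [0.53,-0.16,-0.3],"jaw": 1},
  {"turn": [0,0,0],"delta_pos": [0.53,-0.16,-0.3],"jaw": 1},
])

```text
clock: 19.45
position: [0.5391, -0.4087, 0.2108]
orientation: [-2.522, -1.871, -0.002]
contact_force: [-4.1, 5.4, 13.7]
gripper_width: 0.129
gripper_force: 30.0
```

```bash
python3 s.py
python3 - <<'E'
from h import *
im,d,W=cloud('side'); cv2.imwrite('pics/s2.png',cv2.resize(im[330:480,300:440],None,fx=4,fy=4,interpolation=cv2.INTER_CUBIC))
E
```

```text
{'clock': 19.45, 'position': [0.539, -0.409, 0.211], 'contact_force': [-4.122, 5.366, 13.73], 'wrist_torque': [1.22, 1.244, 0.009], 'gripper_width': 0.129, 'gripper_force': 30.006, 'joint_pos': [0.194, 0.613, 0.6, 1.751, -0.425, 0.912, 0.681]} yaw -16.85 tilt 0.1
```

View pics/s2.png

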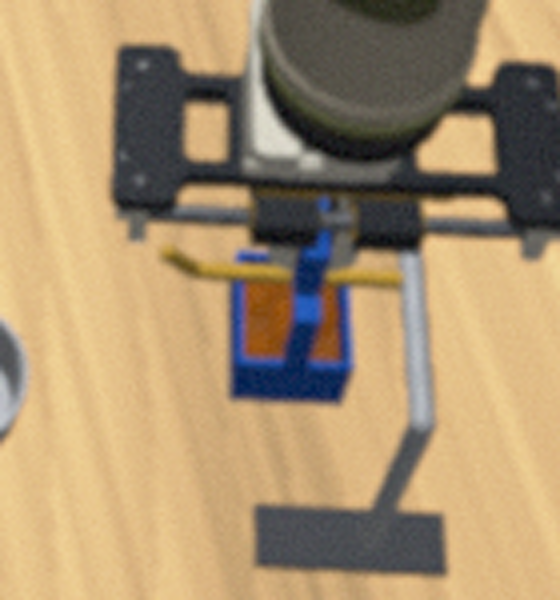

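The view shows the hook (brass, 170–400 px across) passing through the blue handle's window, with the bar bearing on it. I release, rise and go back for the green bin.

>>> apply_moves([
  {"turn": [0,0,0],"delta_pos": [0,0,0.02],"jaw": 1},
  {"turn": [0,0,0],"delta_pos": [0,0,0.02],"jaw": 0},
  {"turn": [0,0,0],"delta_pos": [0,0,0.02],"jaw": 0},
  {"turn": [0,0,0],"delta_pos": [0,0,0.02],"jaw": 0},
  {"turn": [0,0,0],"delta_pos": [0,0,0.02],"jaw": 0},
  {"turn": [0,0,0],"delta_pos": [0,0,0.1],"jaw": 0},
  {"turn": [0,0,0],"delta_pos": [0,0,0.25],"jaw": 0},
  {"turn": [0,0,0],"delta_pos": [0,0,0.5],"jaw": 0},
  {"turn": [0,0,0],"delta_pos": [0,0,0.7],"jaw": 0},
  {"turn": [0,0,0],"delta_pos": [0,0,0.7],"jaw": 0},
])

```text
clock: 20.5
position: [0.5411, -0.4106, 0.2837]
orientation: [2.518, 1.869, 0.003]
contact_force: [-1.1, 0.1, -0.2]
gripper_width: 0.498
gripper_force: 0.0
```

>>> apply_moves([
  {"turn": [0,0,0.02],"delta_pos": [0.04,0.4,0],"jaw": 0},
  {"turn": [0,0,0.04],"delta_pos": [0.08,0.8,0],"jaw": 0},
  {"turn": [0,0,0.04],"delta_pos": [0.1,1,0],"jaw": 0},
])

```text
clock: 20.8
position: [0.5507, -0.3055, 0.2793]
orientation: [-2.457, -1.955, -0.002]
contact_force: [0.9, 0.4, 0.5]
gripper_width: 0.499
gripper_force: 0.0
```

>>> apply_moves([
  {"turn": [0,0,0],"delta_pos": [0.04,0.4,0],"jaw": 0},
  {"turn": [0,0,0],"delta_pos": [0.08,0.8,0],"jaw": 0},
  {"turn": [0,0,0],"delta_pos": [0.1,1,0],"jaw": 0},
])

```text
clock: 21.1
position: [0.5606, -0.2052, 0.2793]
orientation: [-2.458, -1.954, -0.001]
contact_force: [1.2, 0.1, -0.4]
gripper_width: 0.504
gripper_force: 0.0
```

>>> apply_moves([
  {"turn": [0,0,0],"delta_pos": [0.04,0.4,0],"jaw": 0},
  {"turn": [0,0,0],"delta_pos": [0.08,0.8,0],"jaw": 0},
  {"turn": [0,0,0],"delta_pos": [0.1,1,0],"jaw": 0},
])

```text
clock: 21.4
position: [0.5704, -0.1052, 0.2793]
orientation: [-2.458, -1.955, -0.001]
contact_force: [0.3, 1.0, 0.2]
gripper_width: 0.498
gripper_force: 0.0
```

>>> apply_moves([
  {"turn": [0,0,0],"delta_pos": [0.04,0.4,0],"jaw": 0},
  {"turn": [0,0,0],"delta_pos": [0.08,0.8,-0.2],"jaw": 0},
  {"turn": [0,0,0],"delta_pos": [0.1,1,-0.4],"jaw": 0},
  {"turn": [0,0,0],"delta_pos": [0.1,1,-0.4],"jaw": 0},
])

```text
clock: 21.8
position: [0.5791, -0.0049, 0.2372]
orientation: [-2.454, -1.956, 0.005]
contact_force: [-0.2, -0.8, -0.2]
gripper_width: 0.5
gripper_force: 0.0
```

```bash
python3 s.py; python3 bins.py wrist w4
```

```text
{'clock': 21.8, 'position': [0.579, -0.005, 0.237], 'contact_force': [-0.184, -0.784, -0.231], 'wrist_torque': [-0.075, 0.103, 0.001], 'gripper_width': 0.5, 'gripper_force': 0.0, 'joint_pos': [-0.519, 0.462, 0.625, 1.944, -0.355, 0.851, 0.07]} yaw -12.88 tilt 0.25
green 1156 [0.5823 0.1043] [0.0338 0.0119] 77.8 0.1597
```

>>> apply_moves([
  {"turn": [0,0,0],"delta_pos": [0,0.4,0],"jaw": 0},
  {"turn": [0,0,0],"delta_pos": [0,0.8,0],"jaw": 0},
  {"turn": [0,0,0],"delta_pos": [0.02,1,-0.2],"jaw": 0},
  {"turn": [0,0,0],"delta_pos": [0.02,1,-0.4],"jaw": 0},
  {"turn": [0,0,0],"delta_pos": [0.02,1,-0.4],"jaw": 0},
  {"turn": [0,0,0],"delta_pos": [0.02,1,-0.4],"jaw": 0},
  {"turn": [0,0,0],"delta_pos": [0.02,1,-0.4],"jaw": 0},
])

```text
clock: 22.55
position: [0.583, 0.0893, 0.201]
orientation: [2.463, 1.948, 0.002]
contact_force: [-0.0, -0.2, 0.3]
gripper_width: 0.501
gripper_force: 0.0
```

>>> apply_moves([
  {"turn": [0,0,0],"delta_pos": [-0.01,0.15,0],"jaw": 0},
  {"turn": [0,0,0],"delta_pos": [-0.01,0.15,-0.3],"jaw": 0},
  {"turn": [0,0,0],"delta_pos": [-0.01,0.15,-0.6],"jaw": 0},
  {"turn": [0,0,0],"delta_pos": [-0.01,0.15,-0.77],"jaw": 0},
  {"turn": [0,0,0],"delta_pos": [-0.01,0.15,-0.77],"jaw": 0},
  {"turn": [0,0,0],"delta_pos": [-0.01,0.15,-0.77],"jaw": 1},
  {"turn": [0,0,0],"delta_pos": [-0.01,0.15,-0.77],"jaw": 1},
  {"turn": [0,0,0],"delta_pos": [-0.01,0.15,-0.77],"jaw": 1},
  {"turn": [0,0,0],"delta_pos": [-0.01,0.15,-0.77],"jaw": 1},
  {"turn": [0,0,0],"delta_pos": [-0.01,0.15,-0.77],"jaw": 1},
  {"turn": [0,0,0],"delta_pos": [-0.01,0.15,-0.77],"jaw": 1},
  {"turn": [0,0,0],"delta_pos": [-0.01,0.15,-0.77],"jaw": 1},
])

```text
clock: 23.75
position: [0.5815, 0.1059, 0.1231]
orientation: [2.462, 1.951, 0.001]
contact_force: [-0.8, 0.3, 6.3]
gripper_width: 0.128
gripper_force: 30.0
```

>>> apply_moves([
  {"turn": [0,0,0],"delta_pos": [0,0,0.05],"jaw": 1},
  {"turn": [0,0,0],"delta_pos": [0,0,0.12],"jaw": 1},
  {"turn": [0,0,0],"delta_pos": [0,0,0.2],"jaw": 1},
  {"turn": [0,0,0],"delta_pos": [0,0,0.3],"jaw": 1},
  {"turn": [0,0,0],"delta_pos": [0,0,0.4],"jaw": 1},
  {"turn": [0,0,0],"delta_pos": [0,0,0.4],"jaw": 1},
])

```text
clock: 24.35
position: [0.5819, 0.106, 0.1643]
orientation: [2.461, 1.951, 0.003]
contact_force: [0.0, 0.9, -2.3]
gripper_width: 0.127
gripper_force: 30.0
```

```bash
python3 s.py
```

```text
{'clock': 24.35, 'position': [0.582, 0.106, 0.164], 'contact_force': [0.033, 0.912, -2.268], 'wrist_torque': [-0.08, 0.107, -0.021], 'gripper_width': 0.127, 'gripper_force': 29.967, 'joint_pos': [-0.648, 0.563, 0.559, 1.989, -0.449, 0.711, -0.043]} yaw -13.2 tilt 0.13
```

>>> apply_moves([
  {"turn": [0,0,-0.01],"delta_pos": [0,0,0.2],"jaw": 1},
  {"turn": [0,0,-0.02],"delta_pos": [0,0,0.5],"jaw": 1},
  {"turn": [0,0,-0.03],"delta_pos": [0,0,0.8],"jaw": 1},
  {"turn": [0,0,-0.04],"delta_pos": [-0.05,-0.1,1],"jaw": 1},
  {"turn": [0,0,-0.04],"delta_pos": [-0.15,-0.3,1.0],"jaw": 1},
  {"turn": [0,0,-0.04],"delta_pos": [-0.3,-0.55,1.0],"jaw": 1},
  {"turn": [0,0,-0.04],"delta_pos": [-0.45,-0.85,1.0],"jaw": 1},
  {"turn": [0,0,-0.04],"delta_pos": [-0.52,-1,1.0],"jaw": 1},
])

```text
clock: 25.15
position: [0.5265, 0.0027, 0.2618]
orientation: [-2.524, -1.869, 0.003]
contact_force: [-0.2, -0.3, -1.1]
gripper_width: 0.127
gripper_force: 30.0
```

>>> apply_moves([
  {"turn": [0,0,0],"delta_pos": [-0.15,-0.3,0],"jaw": 1},
  {"turn": [0,0,0],"delta_pos": [-0.33,-0.65,0],"jaw": 1},
  {"turn": [0,0,0],"delta_pos": [-0.5,-1,0],"jaw": 1},
])

```text
clock: 25.45
position: [0.4779, -0.0952, 0.2619]
orientation: [-2.521, -1.874, 0.001]
contact_force: [1.2, -0.1, -1.8]
gripper_width: 0.127
gripper_force: 30.0
```

>>> apply_moves([
  {"turn": [0,0,0],"delta_pos": [-0.1,-0.35,0],"jaw": 1},
  {"turn": [0,0,0],"delta_pos": [-0.15,-0.7,0],"jaw": 1},
  {"turn": [0,0,0],"delta_pos": [-0.2,-1,0],"jaw": 1},
])

```text
clock: 25.75
position: [0.4582, -0.1958, 0.2621]
orientation: [-2.522, -1.872, 0.0]
contact_force: [-0.2, -0.2, -2.0]
gripper_width: 0.129
gripper_force: 30.0
```

>>> apply_moves([
  {"turn": [0,0,0],"delta_pos": [-0.04,-0.3,0],"jaw": 1},
  {"turn": [0,0,0],"delta_pos": [-0.04,-0.6,0],"jaw": 1},
  {"turn": [0,0,0],"delta_pos": [-0.04,-0.85,-0.1],"jaw": 1},
  {"turn": [0,0,0],"delta_pos": [-0.04,-0.98,-0.2],"jaw": 1},
  {"turn": [0,0,0],"delta_pos": [-0.04,-0.98,-0.25],"jaw": 1},
  {"turn": [0,0,0],"delta_pos": [-0.04,-0.98,-0.25],"jaw": 1},
  {"turn": [0,0,0],"delta_pos": [-0.04,-0.98,-0.25],"jaw": 1},
])

```text
clock: 26.45
position: [0.4551, -0.2911, 0.2374]
orientation: [-2.521, -1.874, 0.0]
contact_force: [0.1, 0.4, -1.0]
gripper_width: 0.128
gripper_force: 30.0
```

>>> apply_moves([
  {"turn": [0,0,0],"delta_pos": [0.05,-0.015,0],"jaw": 1},
  {"turn": [0,0,0],"delta_pos": [0.2,-0.06,0],"jaw": 1},
  {"turn": [0,0,0],"delta_pos": [0.35,-0.11,0],"jaw": 1},
  {"turn": [0,0,0],"delta_pos": [0.5,-0.155,0],"jaw": 1},
  {"turn": [0,0,0],"delta_pos": [0.6,-0.185,0],"jaw": 1},
])

```text
clock: 26.95
position: [0.5171, -0.3101, 0.238]
orientation: [2.52, 1.875, 0.001]
contact_force: [0.6, -0.8, -1.8]
gripper_width: 0.128
gripper_force: 30.0
```

>>> apply_moves([
  {"turn": [0,0,0],"delta_pos": [0.15,-0.045,0],"jaw": 1},
  {"turn": [0,0,0],"delta_pos": [0.3,-0.09,0],"jaw": 1},
  {"turn": [0,0,0],"delta_pos": [0.45,-0.135,0],"jaw": 1},
  {"turn": [0,0,0],"delta_pos": [0.51,-0.16,0],"jaw": 1},
  {"turn": [0,0,0],"delta_pos": [0.51,-0.16,-0.1],"jaw": 1},
  {"turn": [0,0,0],"delta_pos": [0.51,-0.16,-0.2],"jaw": 1},
  {"turn": [0,0,0],"delta_pos": [0.51,-0.16,-0.25],"jaw": 1},
  {"turn": [0,0,0],"delta_pos": [0.51,-0.16,-0.28],"jaw": 1},
  {"turn": [0,0,0],"delta_pos": [0.51,-0.16,-0.28],"jaw": 1},
])

```text
clock: 27.85
position: [0.5651, -0.3261, 0.2099]
orientation: [-2.521, -1.871, -0.0]
contact_force: [-2.9, 2.6, 5.5]
gripper_width: 0.127
gripper_force: 30.0
```

It is bearing on hook 2. I release and go for the orange bin.

>>> apply_moves([
  {"turn": [0,0,0],"delta_pos": [0,0,0.01],"jaw": 1},
  {"turn": [0,0,0],"delta_pos": [0,0,0.01],"jaw": 0},
  {"turn": [0,0,0],"delta_pos": [0,0,0.01],"jaw": 0},
  {"turn": [0,0,0],"delta_pos": [0,0,0.01],"jaw": 0},
  {"turn": [0,0,0],"delta_pos": [0,0,0.01],"jaw": 0},
  {"turn": [0,0,0],"delta_pos": [0,0,0.1],"jaw": 0},
  {"turn": [0,0,0],"delta_pos": [0,0,0.25],"jaw": 0},
  {"turn": [0,0,0],"delta_pos": [0,0,0.5],"jaw": 0},
  {"turn": [0,0,0],"delta_pos": [0,0,0.7],"jaw": 0},
  {"turn": [0,0,0],"delta_pos": [0,0,0.7],"jaw": 0},
])

```text
clock: 28.85
position: [0.5673, -0.3279, 0.2836]
orientation: [2.518, 1.87, 0.004]
contact_force: [-0.9, -0.1, 0.9]
gripper_width: 0.503
gripper_force: 0.0
```

>>> apply_moves([
  {"turn": [0,0,0.02],"delta_pos": [-0.04,0.4,0],"jaw": 0},
  {"turn": [0,0,0.04],"delta_pos": [-0.08,0.8,0],"jaw": 0},
  {"turn": [0,0,0.04],"delta_pos": [-0.15,1,0],"jaw": 0},
])

```text
clock: 29.15
position: [0.5513, -0.2231, 0.2792]
orientation: [-2.457, -1.955, -0.001]
contact_force: [-0.3, 0.8, -0.8]
gripper_width: 0.499
gripper_force: 0.0
```

>>> apply_moves([
  {"turn": [0,0,0],"delta_pos": [-0.04,0.4,0],"jaw": 0},
  {"turn": [0,0,0],"delta_pos": [-0.08,0.8,0],"jaw": 0},
  {"turn": [0,0,0],"delta_pos": [-0.15,1,0],"jaw": 0},
])

```text
clock: 29.45
position: [0.5362, -0.123, 0.2793]
orientation: [-2.458, -1.955, -0.001]
contact_force: [0.6, 0.6, -0.1]
gripper_width: 0.502
gripper_force: 0.0
```

>>> apply_moves([
  {"turn": [0,0,0],"delta_pos": [-0.04,0.4,0],"jaw": 0},
  {"turn": [0,0,0],"delta_pos": [-0.08,0.8,0],"jaw": 0},
  {"turn": [0,0,0],"delta_pos": [-0.15,1,0],"jaw": 0},
])

```text
clock: 29.75
position: [0.521, -0.0231, 0.2794]
orientation: [-2.458, -1.955, -0.0]
contact_force: [-0.1, -0.7, 0.4]
gripper_width: 0.499
gripper_force: 0.0
```

>>> apply_moves([
  {"turn": [0,0,0],"delta_pos": [-0.04,0.4,0],"jaw": 0},
  {"turn": [0,0,0],"delta_pos": [-0.08,0.8,-0.2],"jaw": 0},
  {"turn": [0,0,0],"delta_pos": [-0.15,1,-0.4],"jaw": 0},
])

```text
clock: 30.05
position: [0.5064, 0.077, 0.2394]
orientation: [-2.458, -1.956, -0.003]
contact_force: [0.2, -0.7, 0.2]
gripper_width: 0.5
gripper_force: 0.0
```

>>> apply_moves([
  {"turn": [0,0,0],"delta_pos": [-0.04,0.4,0],"jaw": 0},
  {"turn": [0,0,0],"delta_pos": [-0.08,0.8,0],"jaw": 0},
  {"turn": [0,0,0],"delta_pos": [-0.15,1,0],"jaw": 0},
  {"turn": [0,0,0],"delta_pos": [-0.15,1,0],"jaw": 0},
  {"turn": [0,0,0],"delta_pos": [-0.15,1,0],"jaw": 0},
])

```text
clock: 30.55
position: [0.4911, 0.1732, 0.2397]
orientation: [2.461, 1.952, -0.0]
contact_force: [0.3, -0.7, 0.1]
gripper_width: 0.499
gripper_force: 0.0
```

```bash
python3 s.py; python3 bins.py wrist w5; python3 dish.py
```

```text
{'clock': 30.55, 'position': [0.491, 0.173, 0.24], 'contact_force': [0.268, -0.701, 0.077], 'wrist_torque': [-0.021, 0.069, 0.066], 'gripper_width': 0.499, 'gripper_force': 0.0, 'joint_pos': [-0.935, 0.386, 0.669, 2.068, -0.333, 0.794, -0.293]} yaw -13.15 tilt 0.02
yellow 1224 [0.606  0.2181] [0.0331 0.0119] 78.1 0.1596
orange 985 [0.4937 0.2426] [0.0335 0.0119] 77.3 0.1597
dish [327 258  41  16 201] ((0.48518624901771545, -0.0430881641805172), (0.10126765817403793, 0.03658492863178253), 86.07909393310547)
```

View pics/top1.png

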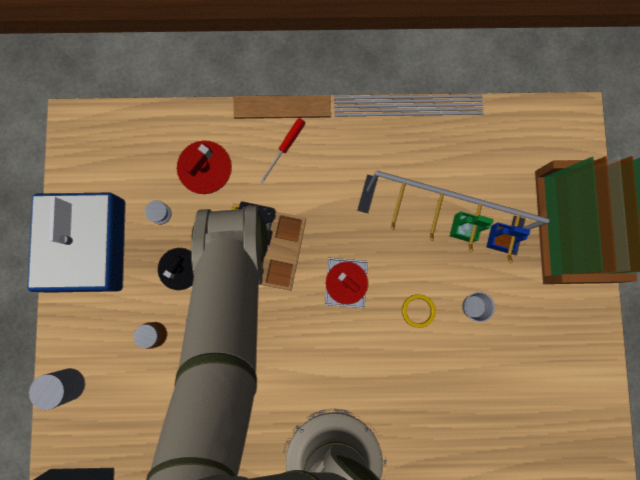

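The top view shows the cap centred in the dish at (347,283), blue hanging at (508,238) and green at (470,227). Now I take the orange bin.

>>> apply_moves([
  {"turn": [0,0,0],"delta_pos": [0.02,0.35,0],"jaw": 0},
  {"turn": [0,0,0],"delta_pos": [0.02,0.69,0],"jaw": 0},
  {"turn": [0,0,0],"delta_pos": [0.02,0.69,0],"jaw": 0},
  {"turn": [0,0,0],"delta_pos": [0.02,0.69,-0.3],"jaw": 0},
  {"turn": [0,0,0],"delta_pos": [0.02,0.69,-0.6],"jaw": 0},
  {"turn": [0,0,0],"delta_pos": [0.02,0.69,-0.6],"jaw": 0},
  {"turn": [0,0,0],"delta_pos": [0.02,0.69,-0.6],"jaw": 0},
])

```text
clock: 31.35
position: [0.4937, 0.2408, 0.18]
orientation: [2.464, 1.948, -0.002]
contact_force: [-0.8, -0.4, 0.7]
gripper_width: 0.501
gripper_force: 0.0
```

>>> apply_moves([
  {"turn": [0,0,0],"delta_pos": [0,0,-0.3],"jaw": 0},
  {"turn": [0,0,0],"delta_pos": [0,0,-0.56],"jaw": 0},
  {"turn": [0,0,0],"delta_pos": [0,0,-0.56],"jaw": 0},
  {"turn": [0,0,0],"delta_pos": [0,0,-0.56],"jaw": 1},
  {"turn": [0,0,0],"delta_pos": [0,0,-0.56],"jaw": 1},
  {"turn": [0,0,0],"delta_pos": [0,0,-0.56],"jaw": 1},
  {"turn": [0,0,0],"delta_pos": [0,0,-0.56],"jaw": 1},
  {"turn": [0,0,0],"delta_pos": [0,0,-0.56],"jaw": 1},
  {"turn": [0,0,0],"delta_pos": [0,0,-0.56],"jaw": 1},
  {"turn": [0,0,0],"delta_pos": [0,0,-0.56],"jaw": 1},
])

```text
clock: 32.35
position: [0.4933, 0.2426, 0.1241]
orientation: [-2.462, -1.951, -0.001]
contact_force: [-2.1, -0.6, 6.9]
gripper_width: 0.131
gripper_force: 30.0
```

>>> apply_moves([
  {"turn": [0,0,0],"delta_pos": [0,0,0.05],"jaw": 1},
  {"turn": [0,0,0],"delta_pos": [0,0,0.12],"jaw": 1},
  {"turn": [0,0,0],"delta_pos": [0,0,0.2],"jaw": 1},
  {"turn": [0,0,0],"delta_pos": [0,0,0.3],"jaw": 1},
  {"turn": [0,0,0],"delta_pos": [0,0,0.4],"jaw": 1},
  {"turn": [0,0,0],"delta_pos": [0,0,0.4],"jaw": 1},
])

```text
clock: 32.95
position: [0.4939, 0.2427, 0.1652]
orientation: [2.462, 1.951, 0.004]
contact_force: [1.0, -0.1, -1.8]
gripper_width: 0.126
gripper_force: 30.0
```

>>> apply_moves([
  {"turn": [0,0,-0.01],"delta_pos": [0,0,0.2],"jaw": 1},
  {"turn": [0,0,-0.02],"delta_pos": [0,0,0.5],"jaw": 1},
  {"turn": [0,0,-0.03],"delta_pos": [0,0,0.8],"jaw": 1},
  {"turn": [0,0,-0.04],"delta_pos": [0,-0.1,1],"jaw": 1},
  {"turn": [0,0,-0.04],"delta_pos": [-0.01,-0.3,1.0],"jaw": 1},
  {"turn": [0,0,-0.04],"delta_pos": [-0.02,-0.55,1.0],"jaw": 1},
  {"turn": [0,0,-0.04],"delta_pos": [-0.03,-0.85,1.0],"jaw": 1},
  {"turn": [0,0,-0.04],"delta_pos": [-0.04,-1,1.0],"jaw": 1},
])

```text
clock: 33.75
position: [0.4882, 0.139, 0.2628]
orientation: [-2.524, -1.87, 0.002]
contact_force: [-0.3, 0.2, -0.9]
gripper_width: 0.128
gripper_force: 30.0
```

>>> apply_moves([
  {"turn": [0,0,0],"delta_pos": [-0.01,-0.3,0],"jaw": 1},
  {"turn": [0,0,0],"delta_pos": [-0.02,-0.65,0],"jaw": 1},
  {"turn": [0,0,0],"delta_pos": [-0.04,-1,0],"jaw": 1},
])

```text
clock: 34.05
position: [0.4847, 0.0412, 0.2629]
orientation: [-2.521, -1.874, 0.001]
contact_force: [0.7, 0.1, -1.9]
gripper_width: 0.127
gripper_force: 30.0
```

>>> apply_moves([
  {"turn": [0,0,0],"delta_pos": [-0.01,-0.35,0],"jaw": 1},
  {"turn": [0,0,0],"delta_pos": [-0.03,-0.7,0],"jaw": 1},
  {"turn": [0,0,0],"delta_pos": [-0.04,-1,0],"jaw": 1},
])

```text
clock: 34.35
position: [0.4804, -0.0595, 0.263]
orientation: [-2.522, -1.872, 0.001]
contact_force: [-0.1, 0.6, -1.5]
gripper_width: 0.13
gripper_force: 30.0
```

>>> apply_moves([
  {"turn": [0,0,0],"delta_pos": [0,-0.35,0],"jaw": 1},
  {"turn": [0,0,0],"delta_pos": [0,-0.7,0],"jaw": 1},
  {"turn": [0,0,0],"delta_pos": [0,-1,0],"jaw": 1},
])

```text
clock: 34.65
position: [0.4805, -0.1594, 0.263]
orientation: [-2.522, -1.872, 0.001]
contact_force: [-0.0, -0.5, -1.2]
gripper_width: 0.129
gripper_force: 30.0
```

>>> apply_moves([
  {"turn": [0,0,0],"delta_pos": [0,-0.25,0],"jaw": 1},
  {"turn": [0,0,0],"delta_pos": [0,-0.4,-0.1],"jaw": 1},
  {"turn": [0,0,0],"delta_pos": [0,-0.49,-0.2],"jaw": 1},
  {"turn": [0,0,0],"delta_pos": [0,-0.49,-0.26],"jaw": 1},
  {"turn": [0,0,0],"delta_pos": [0,-0.49,-0.26],"jaw": 1},
  {"turn": [0,0,0],"delta_pos": [0,-0.49,-0.26],"jaw": 1},
])

```text
clock: 35.25
position: [0.4811, -0.206, 0.2374]
orientation: [-2.521, -1.873, 0.001]
contact_force: [-0.9, -0.3, -2.0]
gripper_width: 0.128
gripper_force: 30.0
```

>>> apply_moves([
  {"turn": [0,0,0],"delta_pos": [0.05,-0.015,0],"jaw": 1},
  {"turn": [0,0,0],"delta_pos": [0.2,-0.06,0],"jaw": 1},
  {"turn": [0,0,0],"delta_pos": [0.35,-0.105,0],"jaw": 1},
  {"turn": [0,0,0],"delta_pos": [0.5,-0.15,0],"jaw": 1},
  {"turn": [0,0,0],"delta_pos": [0.6,-0.18,0],"jaw": 1},
])

```text
clock: 35.75
position: [0.5429, -0.2243, 0.2379]
orientation: [2.52, 1.874, 0.001]
contact_force: [-0.1, 0.1, -1.4]
gripper_width: 0.128
gripper_force: 30.0
```

>>> apply_moves([
  {"turn": [0,0,0],"delta_pos": [0.15,-0.045,0],"jaw": 1},
  {"turn": [0,0,0],"delta_pos": [0.3,-0.09,0],"jaw": 1},
  {"turn": [0,0,0],"delta_pos": [0.45,-0.135,0],"jaw": 1},
  {"turn": [0,0,0],"delta_pos": [0.51,-0.155,0],"jaw": 1},
  {"turn": [0,0,0],"delta_pos": [0.51,-0.155,-0.1],"jaw": 1},
  {"turn": [0,0,0],"delta_pos": [0.51,-0.155,-0.2],"jaw": 1},
  {"turn": [0,0,0],"delta_pos": [0.51,-0.155,-0.25],"jaw": 1},
  {"turn": [0,0,0],"delta_pos": [0.51,-0.155,-0.28],"jaw": 1},
  {"turn": [0,0,0],"delta_pos": [0.51,-0.155,-0.28],"jaw": 1},
])

```text
clock: 36.65
position: [0.5911, -0.2396, 0.2107]
orientation: [-2.521, -1.871, -0.001]
contact_force: [-6.0, 4.6, 14.2]
gripper_width: 0.134
gripper_force: 30.0
```

>>> apply_moves([
  {"turn": [0,0,0],"delta_pos": [0,0,0.02],"jaw": 1},
  {"turn": [0,0,0],"delta_pos": [0,0,0.02],"jaw": 0},
  {"turn": [0,0,0],"delta_pos": [0,0,0.02],"jaw": 0},
  {"turn": [0,0,0],"delta_pos": [0,0,0.02],"jaw": 0},
  {"turn": [0,0,0],"delta_pos": [0,0,0.02],"jaw": 0},
  {"turn": [0,0,0],"delta_pos": [0,0,0.1],"jaw": 0},
  {"turn": [0,0,0],"delta_pos": [0,0,0.25],"jaw": 0},
  {"turn": [0,0,0],"delta_pos": [0,0,0.5],"jaw": 0},
  {"turn": [0,0,0],"delta_pos": [0,0,0.7],"jaw": 0},
  {"turn": [0,0,0],"delta_pos": [0,0,0.7],"jaw": 0},
])

```text
clock: 37.65
position: [0.5934, -0.2413, 0.2835]
orientation: [2.519, 1.87, 0.005]
contact_force: [1.2, -0.2, -0.3]
gripper_width: 0.498
gripper_force: 0.0
```

>>> apply_moves([
  {"turn": [0,0,0.02],"delta_pos": [0,0.4,0],"jaw": 0},
  {"turn": [0,0,0.04],"delta_pos": [0,0.8,0],"jaw": 0},
  {"turn": [0,0,0.04],"delta_pos": [0,1,0],"jaw": 0},
])

```text
clock: 37.95
position: [0.5922, -0.1365, 0.2794]
orientation: [-2.457, -1.955, -0.001]
contact_force: [-0.6, -0.3, 0.6]
gripper_width: 0.501
gripper_force: 0.0
```

>>> apply_moves([
  {"turn": [0,0,0],"delta_pos": [0,0.4,0],"jaw": 0},
  {"turn": [0,0,0],"delta_pos": [0,0.8,0],"jaw": 0},
  {"turn": [0,0,0],"delta_pos": [0,1,0],"jaw": 0},
])

```text
clock: 38.25
position: [0.5921, -0.0361, 0.2794]
orientation: [-2.458, -1.955, -0.0]
contact_force: [-0.2, -1.0, -0.9]
gripper_width: 0.504
gripper_force: 0.0
```

>>> apply_moves([
  {"turn": [0,0,0],"delta_pos": [0,0.4,0],"jaw": 0},
  {"turn": [0,0,0],"delta_pos": [0,0.8,0],"jaw": 0},
  {"turn": [0,0,0],"delta_pos": [0,1,0],"jaw": 0},
])

```text
clock: 38.55
position: [0.5919, 0.064, 0.2794]
orientation: [-2.457, -1.955, -0.0]
contact_force: [0.9, -0.4, -0.2]
gripper_width: 0.496
gripper_force: 0.0
```

>>> apply_moves([
  {"turn": [0,0,0],"delta_pos": [0.04,0.4,0],"jaw": 0},
  {"turn": [0,0,0],"delta_pos": [0.08,0.8,-0.2],"jaw": 0},
  {"turn": [0,0,0],"delta_pos": [0.12,1,-0.4],"jaw": 0},
  {"turn": [0,0,0],"delta_pos": [0.12,1,-0.4],"jaw": 0},
  {"turn": [0,0,0],"delta_pos": [0.12,1,-0.4],"jaw": 0},
])

```text
clock: 39.05
position: [0.604, 0.1594, 0.2395]
orientation: [2.462, 1.951, -0.002]
contact_force: [-0.3, -0.9, 0.0]
gripper_width: 0.504
gripper_force: 0.0
```

```bash
python3 s.py; python3 bins.py wrist w6
```

```text
{'clock': 39.05, 'position': [0.604, 0.159, 0.24], 'contact_force': [-0.317, -0.941, 0.045], 'wrist_torque': [-0.163, 0.13, 0.0], 'gripper_width': 0.504, 'gripper_force': 0.0, 'joint_pos': [-0.789, 0.529, 0.672, 1.845, -0.408, 0.911, -0.157]} yaw -13.19 tilt 0.08
yellow 956 [0.607  0.2178] [0.0337 0.012 ] 77.5 0.1597
```

>>> apply_moves([
  {"turn": [0,0,0],"delta_pos": [0.02,0.35,0],"jaw": 0},
  {"turn": [0,0,0],"delta_pos": [0.02,0.58,0],"jaw": 0},
  {"turn": [0,0,0],"delta_pos": [0.02,0.58,0],"jaw": 0},
  {"turn": [0,0,0],"delta_pos": [0.02,0.58,-0.3],"jaw": 0},
  {"turn": [0,0,0],"delta_pos": [0.02,0.58,-0.6],"jaw": 0},
  {"turn": [0,0,0],"delta_pos": [0.02,0.58,-0.6],"jaw": 0},
  {"turn": [0,0,0],"delta_pos": [0.02,0.58,-0.6],"jaw": 0},
])

```text
clock: 39.8
position: [0.6068, 0.216, 0.1808]
orientation: [2.464, 1.948, 0.0]
contact_force: [0.2, -0.5, 0.5]
gripper_width: 0.495
gripper_force: 0.0
```

>>> apply_moves([
  {"turn": [0,0,0],"delta_pos": [0,0,-0.3],"jaw": 0},
  {"turn": [0,0,0],"delta_pos": [0,0,-0.56],"jaw": 0},
  {"turn": [0,0,0],"delta_pos": [0,0,-0.56],"jaw": 0},
  {"turn": [0,0,0],"delta_pos": [0,0,-0.56],"jaw": 1},
  {"turn": [0,0,0],"delta_pos": [0,0,-0.56],"jaw": 1},
  {"turn": [0,0,0],"delta_pos": [0,0,-0.56],"jaw": 1},
  {"turn": [0,0,0],"delta_pos": [0,0,-0.56],"jaw": 1},
  {"turn": [0,0,0],"delta_pos": [0,0,-0.56],"jaw": 1},
  {"turn": [0,0,0],"delta_pos": [0,0,-0.56],"jaw": 1},
  {"turn": [0,0,0],"delta_pos": [0,0,-0.56],"jaw": 1},
])

```text
clock: 40.8
position: [0.6065, 0.2181, 0.1242]
orientation: [-2.462, -1.951, -0.001]
contact_force: [-0.4, 1.1, 6.3]
gripper_width: 0.127
gripper_force: 30.0
```

>>> apply_moves([
  {"turn": [0,0,0],"delta_pos": [0,0,0.05],"jaw": 1},
  {"turn": [0,0,0],"delta_pos": [0,0,0.12],"jaw": 1},
  {"turn": [0,0,0],"delta_pos": [0,0,0.2],"jaw": 1},
  {"turn": [0,0,0],"delta_pos": [0,0,0.3],"jaw": 1},
  {"turn": [0,0,0],"delta_pos": [0,0,0.4],"jaw": 1},
  {"turn": [0,0,0],"delta_pos": [0,0,0.4],"jaw": 1},
])

```text
clock: 41.4
position: [0.6071, 0.218, 0.1654]
orientation: [2.462, 1.951, 0.004]
contact_force: [-0.2, 0.4, -2.1]
gripper_width: 0.129
gripper_force: 30.0
```

>>> apply_moves([
  {"turn": [0,0,-0.01],"delta_pos": [0,0,0.2],"jaw": 1},
  {"turn": [0,0,-0.02],"delta_pos": [0,0,0.5],"jaw": 1},
  {"turn": [0,0,-0.03],"delta_pos": [0,0,0.8],"jaw": 1},
  {"turn": [0,0,-0.04],"delta_pos": [-0.04,-0.1,1],"jaw": 1},
  {"turn": [0,0,-0.04],"delta_pos": [-0.12,-0.3,1.0],"jaw": 1},
  {"turn": [0,0,-0.04],"delta_pos": [-0.22,-0.55,1.0],"jaw": 1},
  {"turn": [0,0,-0.04],"delta_pos": [-0.34,-0.85,1.0],"jaw": 1},
  {"turn": [0,0,-0.04],"delta_pos": [-0.4,-1,1.0],"jaw": 1},
])

```text
clock: 42.2
position: [0.5651, 0.1153, 0.2638]
orientation: [2.524, 1.87, -0.001]
contact_force: [-0.2, 0.1, -1.6]
gripper_width: 0.127
gripper_force: 30.0
```

>>> apply_moves([
  {"turn": [0,0,0],"delta_pos": [-0.12,-0.3,0],"jaw": 1},
  {"turn": [0,0,0],"delta_pos": [-0.26,-0.65,0],"jaw": 1},
  {"turn": [0,0,0],"delta_pos": [-0.4,-1,0],"jaw": 1},
])

```text
clock: 42.5
position: [0.5259, 0.0174, 0.2636]
orientation: [2.521, 1.874, 0.0]
contact_force: [0.5, -0.4, -1.4]
gripper_width: 0.13
gripper_force: 30.0
```

>>> apply_moves([
  {"turn": [0,0,0],"delta_pos": [-0.1,-0.35,0],"jaw": 1},
  {"turn": [0,0,0],"delta_pos": [-0.15,-0.7,0],"jaw": 1},
  {"turn": [0,0,0],"delta_pos": [-0.19,-1,0],"jaw": 1},
])

```text
clock: 42.8
position: [0.507, -0.0834, 0.2639]
orientation: [2.522, 1.873, 0.001]
contact_force: [0.6, 0.6, -1.7]
gripper_width: 0.127
gripper_force: 30.0
```

>>> apply_moves([
  {"turn": [0,0,0],"delta_pos": [0,-0.2,0],"jaw": 1},
  {"turn": [0,0,0],"delta_pos": [0,-0.32,-0.1],"jaw": 1},
  {"turn": [0,0,0],"delta_pos": [0,-0.38,-0.2],"jaw": 1},
  {"turn": [0,0,0],"delta_pos": [0,-0.38,-0.25],"jaw": 1},
  {"turn": [0,0,0],"delta_pos": [0,-0.38,-0.25],"jaw": 1},
  {"turn": [0,0,0],"delta_pos": [0,-0.38,-0.25],"jaw": 1},
])

```text
clock: 43.4
position: [0.5074, -0.1193, 0.2385]
orientation: [-2.521, -1.874, 0.001]
contact_force: [0.4, -0.5, -1.3]
gripper_width: 0.13
gripper_force: 30.0
```

Insert on hook 4.

>>> apply_moves([
  {"turn": [0,0,0],"delta_pos": [0.05,-0.015,0],"jaw": 1},
  {"turn": [0,0,0],"delta_pos": [0.2,-0.06,0],"jaw": 1},
  {"turn": [0,0,0],"delta_pos": [0.35,-0.105,0],"jaw": 1},
  {"turn": [0,0,0],"delta_pos": [0.5,-0.15,0],"jaw": 1},
  {"turn": [0,0,0],"delta_pos": [0.6,-0.185,0],"jaw": 1},
])

```text
clock: 43.9
position: [0.5688, -0.1383, 0.2389]
orientation: [2.52, 1.874, 0.001]
contact_force: [-0.2, -0.3, -2.2]
gripper_width: 0.126
gripper_force: 30.0
```

>>> apply_moves([
  {"turn": [0,0,0],"delta_pos": [0.15,-0.045,0],"jaw": 1},
  {"turn": [0,0,0],"delta_pos": [0.3,-0.09,0],"jaw": 1},
  {"turn": [0,0,0],"delta_pos": [0.45,-0.135,0],"jaw": 1},
  {"turn": [0,0,0],"delta_pos": [0.51,-0.155,0],"jaw": 1},
  {"turn": [0,0,0],"delta_pos": [0.51,-0.155,-0.1],"jaw": 1},
  {"turn": [0,0,0],"delta_pos": [0.51,-0.155,-0.2],"jaw": 1},
  {"turn": [0,0,0],"delta_pos": [0.51,-0.155,-0.25],"jaw": 1},
  {"turn": [0,0,0],"delta_pos": [0.51,-0.155,-0.28],"jaw": 1},
  {"turn": [0,0,0],"delta_pos": [0.51,-0.155,-0.28],"jaw": 1},
])

```text
clock: 44.8
position: [0.6171, -0.1536, 0.211]
orientation: [-2.521, -1.872, 0.0]
contact_force: [-3.8, 1.8, 6.3]
gripper_width: 0.128
gripper_force: 30.0
```

>>> apply_moves([
  {"turn": [0,0,0],"delta_pos": [0,0,0.01],"jaw": 1},
  {"turn": [0,0,0],"delta_pos": [0,0,0.01],"jaw": 0},
  {"turn": [0,0,0],"delta_pos": [0,0,0.01],"jaw": 0},
  {"turn": [0,0,0],"delta_pos": [0,0,0.01],"jaw": 0},
  {"turn": [0,0,0],"delta_pos": [0,0,0.01],"jaw": 0},
  {"turn": [0,0,0],"delta_pos": [0,0,0.1],"jaw": 0},
  {"turn": [0,0,0],"delta_pos": [0,0,0.25],"jaw": 0},
  {"turn": [0,0,0],"delta_pos": [0,0,0.5],"jaw": 0},
  {"turn": [0,0,0],"delta_pos": [0,0,0.8],"jaw": 0},
  {"turn": [0,0,0],"delta_pos": [0,0,0.8],"jaw": 0},
])

```text
clock: 45.8
position: [0.62, -0.1555, 0.2957]
orientation: [2.519, 1.869, 0.007]
contact_force: [-0.5, -1.4, -0.2]
gripper_width: 0.497
gripper_force: 0.0
```

>>> apply_moves([
  {"turn": [0,0,0],"delta_pos": [0,0.4,0],"jaw": 0},
  {"turn": [0,0,0],"delta_pos": [0,0.8,0],"jaw": 0},
  {"turn": [0,0,0],"delta_pos": [0,1,0],"jaw": 0},
])

```text
clock: 46.1
position: [0.6183, -0.0504, 0.2909]
orientation: [-2.518, -1.876, -0.001]
contact_force: [0.5, 0.3, -0.2]
gripper_width: 0.503
gripper_force: 0.0
```

>>> apply_moves([
  {"turn": [0,0,0],"delta_pos": [0,0.4,0],"jaw": 0},
  {"turn": [0,0,0],"delta_pos": [0,0.8,0],"jaw": 0},
  {"turn": [0,0,0],"delta_pos": [0,1,0],"jaw": 0},
])

```text
clock: 46.4
position: [0.6181, 0.05, 0.2908]
orientation: [-2.518, -1.877, -0.001]
contact_force: [0.3, -0.3, -1.0]
gripper_width: 0.499
gripper_force: 0.0
```

>>> apply_moves([
  {"turn": [0,0,0],"delta_pos": [0,0.4,0],"jaw": 0},
  {"turn": [0,0,0],"delta_pos": [0,0.8,0],"jaw": 0},
  {"turn": [0,0,0],"delta_pos": [0,1,0],"jaw": 0},
  {"turn": [0,0,0],"delta_pos": [0,1,0],"jaw": 0},
  {"turn": [0,0,0],"delta_pos": [0,1,0],"jaw": 0},
])

```text
clock: 46.9
position: [0.6182, 0.145, 0.2909]
orientation: [2.522, 1.872, -0.001]
contact_force: [-0.2, -0.8, 0.6]
gripper_width: 0.503
gripper_force: 0.0
```

```bash
python3 s.py
python3 - <<'E'
from h import *
im,_,W=cloud('top'); cv2.imwrite('pics/topf.png',im)
s,_,_=cloud('side'); cv2.imwrite('pics/f.png',np.vstack([cv2.resize(im[160:320,310:570],(780,480))[:300*0+480],])); cv2.imwrite('pics/sf.png',cv2.resize(s[200:480,230:450],None,fx=2,fy=2))
E
```

```text
{'clock': 46.9, 'position': [0.618, 0.145, 0.291], 'contact_force': [-0.204, -0.776, 0.6], 'wrist_torque': [-0.067, 0.107, 0.009], 'gripper_width': 0.503, 'gripper_force': 0.0, 'joint_pos': [-0.797, 0.5, 0.735, 1.766, -0.385, 1.025, -0.212]} yaw -16.81 tilt 0.05
```

View pics/f.png

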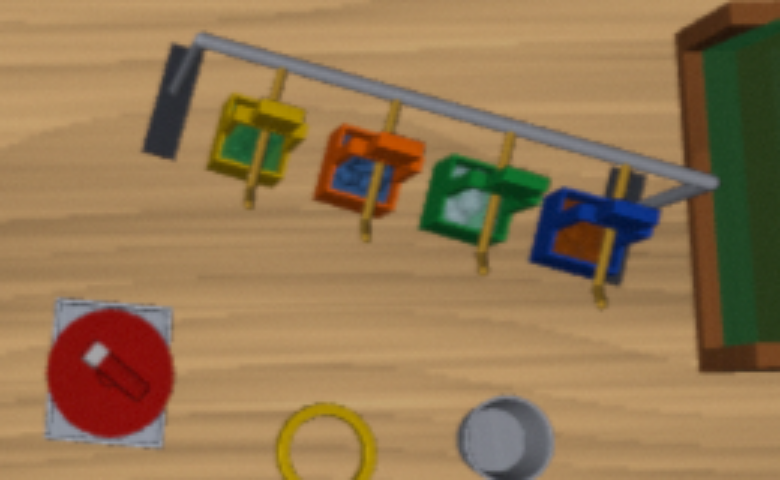

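View pics/sf.png

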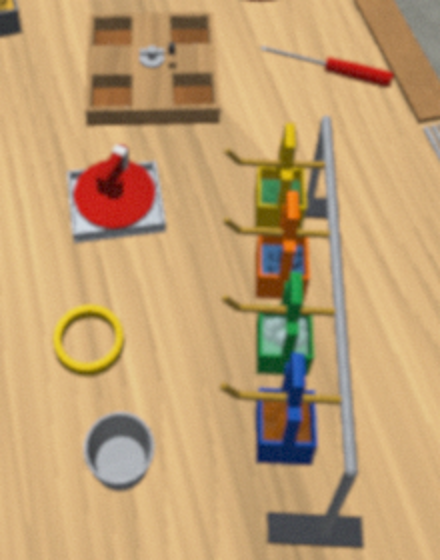

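Both views show the four bins upright, one to a hook (top crop: yellow (258,140), orange (370,165), green (485,200), blue (600,230)). The cap stands in the dish (110,372) and the gripper is clear.

```bash
python3 -c "
from rig import manip
print(manip.job_done())"
```

```text
the job is handed in; nothing more can be done
None
```

The job is handed in, with no verdict returned: the cap's thread was left-hand by feel (it loosened turning clockwise seen from above), the cap stands in the dish, and all four handled bins hang upright, one to a hook.

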